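Lay up the procedure tray

ROBOT

A 6-joint arm with a two-finger parallel gripper is mounted at the origin on the work surface. World frame = base frame: x ahead of the robot, y to its left, z up, the work surface at z = 0. Lengths are in m, angles in rad, forces in N, time in s.
With the tool pointing down it reaches from about 0.3 to 0.825 m from the base axis. Payload 5.4 kg.
Tool frame: the origin (TCP) lies at the very end of the fingers, on their centre line; the grasp point (between the pads) lies 19 mm behind it; y points along the fingers, z is the direction in which the jaws open and shut, and the axes are right-handed (so a half turn about y gives the same grasp; the last joint's range is limited). The gripper opens to 92 mm and grips with 3 to 60 N. Pads are 20 mm wide; open, the fingers measure 128 mm over their backs; the gripper's body (75 mm by 189 mm) begins 69 mm behind the grasp point.
Start: joints at [-1.41, 0.158, 1.597, -0, 1.386, -0.21], TCP at [0.208, -0.536, 0.179] pointing down, gripper open.
Joint ranges: [-2.91, 2.91], [-0.94, 2.29], [0.18, 2.7], [-1.29, 4.43], [0.17, 2.64], [-3, 3]. Speed limits (rad/s): [2.57, 2.57, 3.14, 3.14, 3.14, 3.14].

INTERFACE

Orientations are given as a unit quaternion [w, x, y, z].
In Python, from cell import arm gives the robot as it stands.
- The arm moves only by the tool play_rows, never from a script. Its argument "increments" is a list of rows, each an object with "slide": the shift along the tool's x, y, z in m, a list of three; "rotation": the turn, a rotation vector about the tool's x, y, z in rad, a list of three; "fingers": the closure in counts, from 0 (fully open) to 255 (shut). A call has 1 to 5 rows; each row shifts and turns the pose as measured when the row begins, along the tool's axes as they then stand; what a row does not reach is not made up. A row lasts 1/10 s, in which the tool goes at most 50 mm and 8.59 degrees, less where a joint would pass 70% of its speed; a pose out of reach is approached as far as the arm can. A call is refused whole if a number of a shift passes 0.05 or a number of a turn 0.15, either way. A call with a gripper value outside its range is refused whole. The fingers move at their own pace and stop on an object; "squeeze" is the grip in N (left out, the last holds). Time passes only in rows, so rows that do not move let the fingers close. It gives the time, the measured TCP pose, the force and the opening at its end, in the units of the state.
- arm.state(): the state, without advancing time (a new reading comes with each control period).
- arm.read_camera(name): name is "scene" or "top" or "wrist"; returns the picture (384x512x3 uint8, red, green, blue); there is no depth.
- arm.camera_model(name): a dict with "fx", "fy", "cx", "cy" (pixels), "pose" (4x4, takes a point from camera to world coordinates). Camera axes: x right, y down, z forward; pixel columns grow to the right and rows downward; lengths in m; the calibration is good to about 2 mm. A picture is of the moment at which its call begins: read the wrist's pose just before it. camera_model takes no time and is no camera call; for the wrist camera it gives the pose at the moment of the call.
- arm.sign_off(): hands the job in, once; it reports no verdict.
The state is a dict: "time_s": time; "joints": joint angles; "joint_vel": joint speeds; "effort": joint torques, N m; "ee_pos": TCP position; "ee_rot": TCP orientation; "wrist_force": force on the tool from outside, world axes, zero at the start; "ft_torque": the same for the moment, N m; "grip_width": finger opening in m.
Only numpy, scipy, OpenCV 4.12 (cv2) and the standard library are available. Lean on these libraries where they do the work, as an engineer would, in place of code of your own. Each camera call takes 0.05 s, during which the arm holds its last target.

TASK

Lay up the shallow white tray for a procedure: stand the large lidded specimen pot in the large round well, the small lidded specimen pot in the small round well and the capped glass vial in the square well, each upright and fully down, and lay the syringe along the middle of the forked rest, flat between its prongs, either way round. Leave the open pot that has no lid and the marker pen where they are, and let everything go.

Things in the scene. Friction and masses are not known exactly. Their poses are not given: they have to be found in the camera images.
- pot_large_mid (a point): large lidded specimen pot, milky plastic with a white screw lid (closed flat top), upright cylinder, diameter 50 mm, height 52 mm, 40 to 85 g. The point is on its axis, half-way up (26 mm above its underside); z is its axis, upward. To be placed.
- pot_small_mid (a point): small lidded specimen pot of the same make, diameter 36 mm, height 52 mm. The point is on its axis, half-way up (26 mm above its underside); z upward. To be placed.
- vial_mid (a point): grey-green glass vial with narrow neck and metal cap, standing: body diameter 28 mm up to 40 mm, then a shoulder and a 21 mm cap, height 58 mm. The point is on its axis, half-way up (29 mm above its underside); z upward. To be placed.
- syringe_mid (a point): small milky plastic syringe lying on the bench, 92 mm long: barrel 16 mm in diameter, 70 mm long; finger flange (22 mm wide, 16 mm high, so it does not roll) and plunger disc at its -x end, thin needle cap at its +x end; about 20 g. The point is on the barrel axis at mid-length, 8 mm above what it lies on; x along the barrel, z up. To be placed.
- pot_open_mid (a point): look-alike: open empty specimen pot without a lid, milky plastic, outer diameter 47 mm, height 46 mm, standing; its hollow shows from above. The point is on its axis, 23 mm above its underside. Must stay where it is.
- pen_mid (a point): look-alike: capped marker pen lying on the bench, 92 mm long, 16 mm in diameter, white with a grey cap and clip, no flange. The point is on its axis at mid-length, 8 mm up; x along the pen. Must stay where it is.
- well_large_floor (a point): large round well, for the large pot: white ring, inner diameter 66 mm, wall 4 mm thick, 6 mm high, on a fixed 92 mm square grey plate. Four such inserts, 100 mm apart in two rows, fill a fixed white tray 216 mm square (rim 12 mm above the bench, 5 mm thick); any insert may be in any quarter. The point is the centre of its floor, 9 mm above the bench; x, y along the tray's sides, z up.
- well_small_floor (a point): small round well, an insert like the large one, for the small pot: white ring of inner diameter 52 mm, wall 4 mm thick and 6 mm high. The point is the centre of its floor, 9 mm above the bench; axes as above.
- well_square_floor (a point): square well, an insert for the vial: white square frame, 44 mm square inside, wall 4 mm thick and 6 mm high. The point is the centre of its floor, 9 mm above the bench; axes as above.
- rest_floor (a point): forked rest, an insert for the syringe: flat grey plate with four white upright prongs, 6 mm square, 16 mm high, at 27 mm either way along x and 20 mm either way along y from its centre (34 mm clear between the two of a pair). The syringe lies on the plate along x, between both pairs. The point is the centre of the plate's top, 9 mm above the bench; z up.
There are look-alikes about, which are no part of the job. Leave any red look-alike of the part that bears pot_small_mid alone. Leave any turquoise look-alike of the part that bears syringe_mid alone.

How it is judged:
By the outcome, as a careful person would: the job done as asked, in the order asked, and still so for the second after the job is handed in, with the robot touching nothing.
It also fails if it takes over 106 s, if anything falls off the work surface, if the arm or the gripper's body presses on something with over 40 N, if the wrist force passes 120 N, or if a joint passes its speed limit or range.

## Working session

There is one attempt and no reset: what is moved stays moved. The work goes in short steps, Python scripts to look and compute and a tool call to move; the robot and the scene stay as the last step left them, time stands still between calls to the robot, and variables do not carry over. Pictures are saved under pics/ and viewed, and the job is handed in when it is done.

Besides the shell and the picture viewer there is one more tool, called after "Emit:" by a JSON object that holds its "name" and its "arguments", one argument or row to a line. play_rows: Moves the arm, as the interface text tells. Its arguments: {"type":"object","properties":{"increments":{"type":"array"},"squeeze":{"type":"number"}},"required":["increments"]}

```bash
mkdir -p pics; ls; python3 - <<'E'
from cell import arm
import cv2, numpy as np
print(arm.state())
for n in ("scene","top","wrist"):
    m=arm.camera_model(n); print(n,m["fx"],m["cx"],m["cy"],np.round(m["pose"],4).tolist())
    cv2.imwrite(f"pics/{n}0.png",cv2.cvtColor(arm.read_camera(n),cv2.COLOR_RGB2BGR))
print(arm.state()["time_s"])
E
```

```text
pics
{'time_s': 0.0, 'joints': array([-1.41005822e+00,  1.59043538e-01,  1.59817941e+00, -1.49396950e-05,
        1.38621672e+00, -2.10106705e-01]), 'joint_vel': array([-0.00140145, -0.00043712,  0.00278878,  0.00024836,  0.0005035 ,
        0.0004431 ]), 'effort': array([-2.21469691e-04, -3.85576594e+01, -3.22106802e+01,  7.01314257e-02,
        3.81169526e-02, -1.69912091e-04]), 'ee_pos': array([ 0.20824279, -0.53524127,  0.17824854]), 'ee_rot': array([ 0.13037525, -0.13035339,  0.69563836, -0.69433246]), 'wrist_force': array([-0.11303522, -0.53961679,  0.55030796]), 'ft_torque': array([-0.00899799, -0.02100618, -0.00842744]), 'grip_width': 0.09181059768645777}
scene 478.0423050232801 249.65642191850458 194.8656581663823 [[-0.0586, 0.8508, -0.5222, 1.0852], [0.9982, 0.0456, -0.0378, 0.0553], [-0.0083, -0.5235, -0.852, 1.0437], [0.0, 0.0, 0.0, 1.0]]
top 392.1431097899292 250.06591245194892 196.80976397555847 [[0.0289, -0.9956, 0.0893, 0.4198], [-0.9993, -0.0311, -0.0229, 0.0063], [0.0256, -0.0886, -0.9957, 0.9646], [0.0, 0.0, 0.0, 1.0]]
wrist 279.3668619289544 253.9422757152666 186.98138531804912 [[0.3632, -0.89, -0.2756, 0.286], [-0.9317, -0.3475, -0.1055, -0.5067], [-0.0019, 0.2951, -0.9555, 0.3832], [0.0, 0.0, 0.0, 1.0]]
0.15
```

View pics/scene0.png

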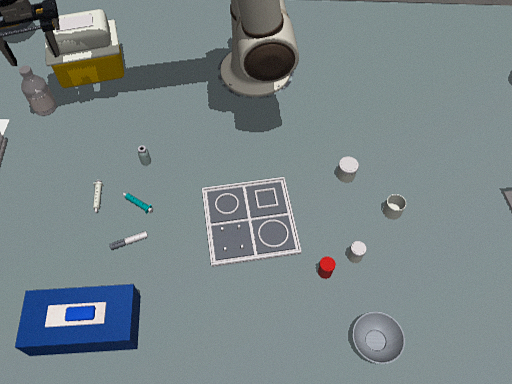

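View pics/top0.png

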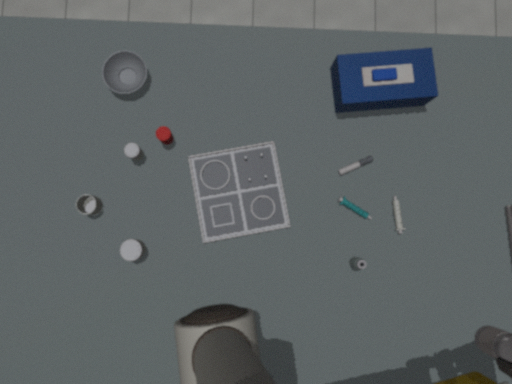

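View pics/wrist0.png

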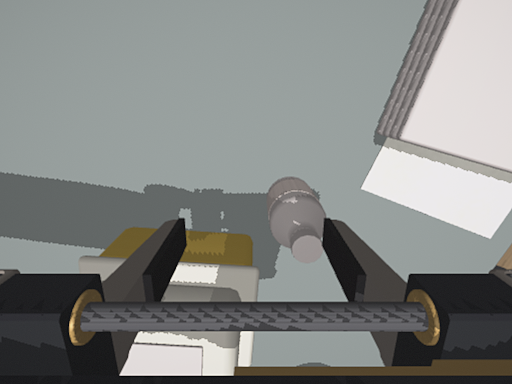

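The scene view shows the large pot at about (347,168), the small pot (358,252), the vial (144,155), the white syringe (98,196), the pen (128,241) and the open pot (395,207). The tray is in the middle, and the red pot and turquoise syringe are the look-alikes. Next I'll measure these.

```bash
cat > h.py <<'E'
import numpy as np, cv2
def ray(m,u,v):
    T=np.array(m["pose"]); d=T[:3,:3]@np.array([(u-m["cx"])/m["fx"],(v-m["cy"])/m["fy"],1.]); return T[:3,3],d
def onz(m,u,v,z):
    o,d=ray(m,u,v); return o+d*(z-o[2])/d[2]
def proj(m,p):
    T=np.array(m["pose"]); q=T[:3,:3].T@(np.array(p)-T[:3,3]); return np.array([m["fx"]*q[0]/q[2]+m["cx"],m["fy"]*q[1]/q[2]+m["cy"]])
E
python3 - <<'E'
import cv2
t=cv2.imread("pics/top0.png"); s=cv2.imread("pics/scene0.png")
cv2.imwrite("pics/topL.png",cv2.resize(t[125:275,60:180],None,fx=4,fy=4,interpolation=cv2.INTER_CUBIC))
cv2.imwrite("pics/topM.png",cv2.resize(t[130:255,180:300],None,fx=4.5,fy=4.5,interpolation=cv2.INTER_CUBIC))
cv2.imwrite("pics/topR.png",cv2.resize(t[145:280,325:420],None,fx=4.4,fy=4.4,interpolation=cv2.INTER_CUBIC))
E
```

```text
(no output)
```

View pics/topL.png

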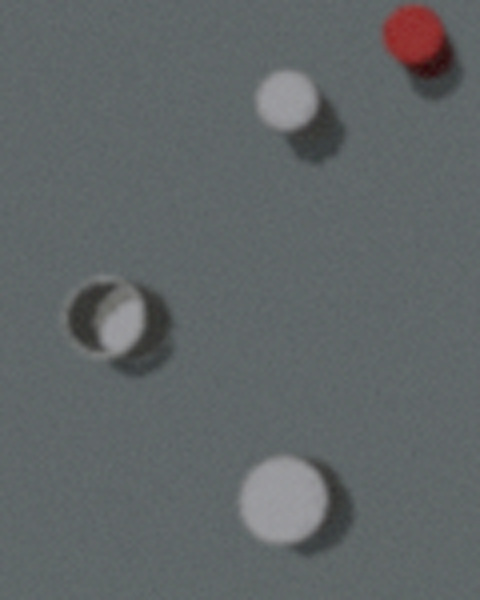

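View pics/topM.png

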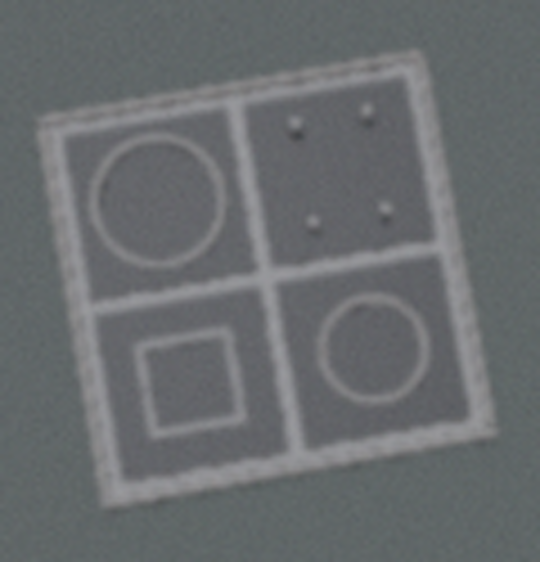

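View pics/topR.png

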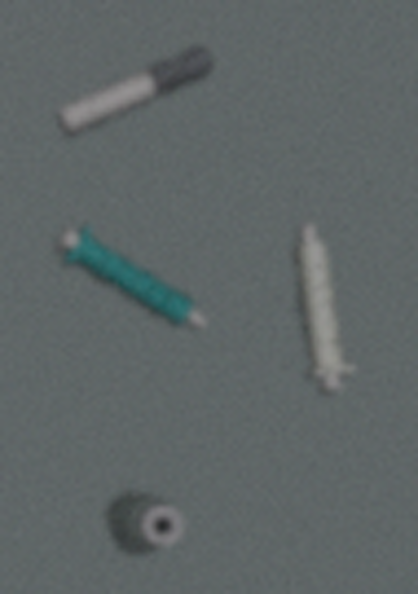

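The top view gives clear lids, tray, ring outlines and prongs. Large well is upper-left, rest upper-right, square lower-left and small well lower-right. Now numbers by contours from both cameras.

```bash
cat > meas.py <<'E'
from cell import arm
import cv2, numpy as np
from h import *
t=cv2.imread("pics/top0.png"); s=cv2.imread("pics/scene0.png")
mt=arm.camera_model("top"); ms=arm.camera_model("scene")
def blobs(img,roi,thr,amin=20,lo=False):
    x0,y0,x1,y1=roi; g=cv2.cvtColor(img,cv2.COLOR_BGR2GRAY)[y0:y1,x0:x1]
    g=cv2.resize(g,None,fx=8,fy=8,interpolation=cv2.INTER_CUBIC); g=cv2.GaussianBlur(g,(9,9),0)
    m=((g<thr) if lo else (g>thr)).astype(np.uint8)
    cs,_=cv2.findContours(m,cv2.RETR_CCOMP,cv2.CHAIN_APPROX_NONE)
    out=[]
    for c in cs:
        a=cv2.contourArea(c)/64
        if a<amin: continue
        M=cv2.moments(c); cx,cy=M['m10']/M['m00'],M['m01']/M['m00']
        pts=(c[:,0,:]+.5)/8-.5+[x0,y0]
        out.append((a,(cx+.5)/8-.5+x0,(cy+.5)/8-.5+y0,pts))
    return sorted(out,key=lambda o:-o[0])
if __name__=="__main__":
  for name,img,m,rois in (("top",t,mt,{"large":(115,235,147,266),"small":(120,140,145,162)}),("scene",s,ms,{"large":(332,150,364,188),"small":(344,235,372,270)})):
    for k,r in rois.items():
        g=cv2.cvtColor(img,cv2.COLOR_BGR2GRAY)[r[1]:r[3],r[0]:r[2]]; 
        for b in blobs(img,r,(int(g.max())+int(np.median(g)))//2)[:1]:
            (ex,ey),(w,h_),an=cv2.fitEllipse(b[3].astype(np.float32))
            print(name,k,g.max(),np.median(g),"area %.0f c %.1f %.1f ell %.1f %.1f  %.1f x %.1f"%(b[0],b[1],b[2],ex,ey,w,h_),onz(m,b[1],b[2],.052).round(4), "box",b[3].min(0),b[3].max(0))
  for b in blobs(t,(180,130,300,255),125):
    P=np.array([onz(mt,u,v,.015)[:2] for u,v in b[3]])
    (c,sz,a)=cv2.minAreaRect(P.astype(np.float32)*1000)
    print("tray top a%.0f"%b[0],np.round(c,1),np.round(sz,1),round(a,2))
E
python3 meas.py
```

```text
top large 156 102.0 area 342 c 130.1 249.6 ell 130.1 249.6  20.5 x 21.3 [0.3716 0.2566 0.052 ] box [119.6875 238.9375] [140.6875 260.0625]
top small 157 101.0 area 155 c 131.0 149.4 ell 131.0 149.4  13.7 x 14.3 [0.6044 0.2675 0.052 ] box [123.9375 142.4375] [138.0625 156.4375]
scene large 236 139.0 area 225 c 348.5 164.0 ell 348.5 164.0  15.1 x 18.9 [0.3725 0.2558 0.052 ] box [339.0625 156.3125] [357.9375 171.6875]
scene small 237 140.0 area 153 c 358.4 247.6 ell 358.4 247.6  13.1 x 14.8 [0.6048 0.2667 0.052 ] box [350.8125 240.8125] [365.6875 254.5625]
tray top a7601 [519.  13.] [214.8 215.3] 12.1
tray top a1431 [458.5  50.3] [93.4 93.2] 12.37
tray top a1420 [479.6 -46.3] [93.6 93.3] 12.11
tray top a1404 [555.6  71.2] [94.2 92.9] 12.18
tray top a1389 [576.5 -25.6] [94.2 92.9] 12.24
tray top a118 [460.1  51.4] [52.6 53.6] 11.6
tray top a27 [553.7  49.5] [24.4 66.2] 79.31
```

```bash
python3 - <<'E'
import cv2
s=cv2.imread("pics/scene0.png")
cv2.imwrite("pics/sM.png",cv2.resize(s[170:270,195:310],None,fx=5,fy=5,interpolation=cv2.INTER_CUBIC))
cv2.imwrite("pics/sL.png",cv2.resize(s[135:255,80:165],None,fx=5,fy=5,interpolation=cv2.INTER_CUBIC))
E
```

```text
(no output)
```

View pics/sM.png

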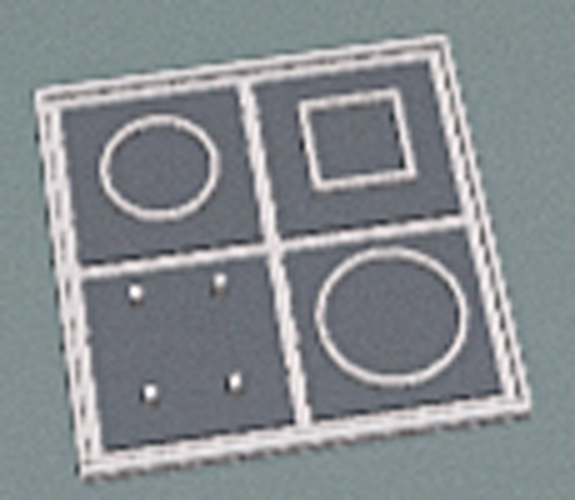

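View pics/sL.png

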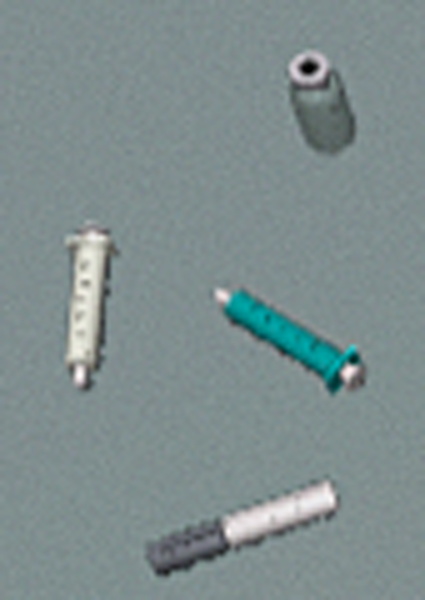

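```bash
python3 - <<'E'
from meas import *
g=cv2.cvtColor(s,cv2.COLOR_BGR2GRAY)
for b in blobs(s,(195,170,310,275),175,8):
    P=np.array([onz(ms,u,v,.012)[:2] for u,v in b[3]])
    (c,sz,a)=cv2.minAreaRect(P.astype(np.float32)*1000)
    print("tray scene a%.0f"%b[0],np.round(c,1),np.round(sz,1),round(a,2))
print("top rings")
for thr in (120,118):
 for b in blobs(t,(180,130,300,255),thr,8):
    P=np.array([onz(mt,u,v,.012)[:2] for u,v in b[3]])
    (c,sz,a)=cv2.minAreaRect(P.astype(np.float32)*1000)
    print(thr,"a%.0f"%b[0],np.round(c,1),np.round(sz,1),round(a,2))
# syringe (greenish-white) and vial cap
for name,img,m,roi in (("top",t,mt,(385,188,412,240)),("scene",s,ms,(85,172,110,218))):
    x0,y0,x1,y1=roi
    gg=cv2.cvtColor(img,cv2.COLOR_BGR2GRAY)[y0:y1,x0:x1]; med=np.median(gg)
    for f in (.35,.5):
      for b in blobs(img,roi,med+f*(gg.max()-med),5)[:2]:
        P=np.array([onz(m,u,v,.010)[:2] for u,v in b[3]])*1000
        (c,sz,a)=cv2.minAreaRect(P.astype(np.float32))
        q=P-P.mean(0); w,V=np.linalg.eigh(np.cov(q.T)); print("syr",name,f,"a%.0f"%b[0],np.round(c,1),np.round(sz,1),round(a,2),"mean",P.mean(0).round(1),"ax",np.degrees(np.arctan2(V[1,1],V[0,1])).round(1),
         "ends",P[np.argmin(q@V[:,1])].round(1),P[np.argmax(q@V[:,1])].round(1))
for name,img,m,roi in (("top",t,mt,(350,254,372,275)),("scene",s,ms,(134,140,152,168))):
    x0,y0,x1,y1=roi
    gg=cv2.cvtColor(img,cv2.COLOR_BGR2GRAY)[y0:y1,x0:x1]; med=np.median(gg)
    for b in blobs(img,roi,med+.4*(gg.max()-med),3)[:3]:
        (ex,ey),(w,h_),an=cv2.fitEllipse(b[3].astype(np.float32))
        print("vial",name,"a%.0f"%b[0],b[1:3],w,h_,onz(m,ex,ey,.058).round(4))
E
```

```text
tray scene a6724 [519.8  12.6] [217.6 216.2] 12.17
tray scene a1378 [581.4 -25.6] [96.2 95.4] 12.22
tray scene a1359 [560.2  71.3] [96.3 95.3] 12.11
tray scene a1214 [484.2 -46.4] [96.5 94.8] 12.02
tray scene a1196 [463.2  50.5] [96.4 94.9] 12.19
tray scene a638 [556.4  71.7] [72.6 73.1] 3.13
tray scene a531 [556.4  72.1] [66.6 66.6] 44.85
tray scene a372 [479.3 -47.5] [59.  58.5] 3.09
tray scene a356 [457.9  50.8] [52.9 52.2] 12.14
tray scene a296 [479.3 -47.2] [52.7 52.7] 63.19
tray scene a267 [457.8  50.6] [46. 46.] 11.97
tray scene a121 [420.7  -8.2] [ 16.6 207.7] 8.92
tray scene a27 [533.5 119.8] [59.8  4.6] 12.32
tray scene a15 [446.3 101. ] [38.3  4.7] 12.2
tray scene a11 [586.6 131.5] [23.9  4.3] 11.05
tray scene a10 [478.4 108. ] [23.6  4.4] 12.5
top rings
120 a7726 [519.4  13.1] [216.7 217.1] 12.13
120 a1397 [458.5  50.5] [92.6 92.3] 12.33
120 a1387 [479.8 -46.4] [92.8 92.4] 12.06
120 a1371 [555.9  71.5] [93.4 91.9] 12.33
120 a1357 [576.8 -25.7] [93.5 92. ] 12.41
120 a696 [558.8  72.9] [72.8 73.5] 1.82
120 a570 [558.5  73.1] [66.5 65.8] 25.85
120 a480 [460.1  51.5] [54.1 55
[... 949 characters left out ...]
yr scene 0.35 a5 [ 514.5 -372.9] [10.2  4.6] 6.0 mean [ 514.6 -373. ] ax -168.1 ends [ 519.5 -371.2] [ 509.6 -375. ]
syr scene 0.5 a98 [ 468.1 -380.5] [76.2 12.4] 6.79 mean [ 469.  -380.3] ax -173.0 ends [ 506.1 -376.8] [ 430.4 -385.8]
vial top a62 (362.0012153214316, 263.963398918783) 8.686120986938477 9.158310890197754 [ 0.3539 -0.2769  0.058 ]
vial top a20 (361.5413718553459, 264.00275157232704) 4.860138893127441 5.219836711883545 [ 0.3538 -0.2758  0.058 ]
vial scene a36 (141.26718489072823, 147.8686787555362) 5.9574456214904785 7.701400279998779 [ 0.3539 -0.2762  0.058 ]
vial scene a15 (141.28972843585834, 147.95808973055415) 4.1709418296813965 4.769533157348633 [ 0.3541 -0.2761  0.058 ]
```

```bash
cat > plan.py <<'E'
from cell import arm
import numpy as np, sys
from scipy.spatial.transform import Rotation as R
# usage: plan.py x y z yawdeg(of tool z axis) [n] [maxstep]
def target_R(yaw):
    z=np.array([np.cos(yaw),np.sin(yaw),0]); y=np.array([0,0,-1.]); return np.column_stack([np.cross(y,z),y,z])
def info():
    s=arm.state(); q=s["ee_rot"]; M=R.from_quat([q[1],q[2],q[3],q[0]]).as_matrix()
    return s,M
if __name__=="__main__":
    s,M=info(); p=s["ee_pos"]
    print("t %.2f"%s["time_s"],"p",p.round(4),"yaw %.1f"%np.degrees(np.arctan2(M[1,2],M[0,2])),"tilt y",M[:,1].round(3),"q",s["joints"].round(2),"w %.4f"%s["grip_width"],"F",s["wrist_force"].round(1))
    if len(sys.argv)>4:
        tx=np.array(list(map(float,sys.argv[1:4]))); yaw=np.radians(float(sys.argv[4]))
        n=int(sys.argv[5]) if len(sys.argv)>5 else 5
        st=float(sys.argv[6]) if len(sys.argv)>6 else .048
        T=target_R(yaw)
        for i in range(n):
            d=tx-p; L=np.linalg.norm(d); d=d*min(1,st/max(L,1e-9)); 
            rv=R.from_matrix(M.T@T).as_rotvec(); a=np.linalg.norm(rv); rv=rv*min(1,.148/max(a,1e-9))
            print((M.T@d).round(4).tolist(),rv.round(3).tolist())
            p=p+d; M=M@R.from_rotvec(rv).as_matrix()
        print("left after: %.3f m, %.1f deg"%(np.linalg.norm(tx-p),np.degrees(np.linalg.norm(R.from_matrix(M.T@T).as_rotvec()))))
E
python3 plan.py
python3 - <<'E'
from cell import arm
from h import *
mt=arm.camera_model("top"); ms=arm.camera_model("scene")
for n,a,b in (("bottle cap",(27,70),(507,352)),("bottle base",(42,108),(487,333)),("box top white",(83,27),(0,0))):
    print(n,onz(ms,*a,0).round(3),onz(ms,*a,.15).round(3),onz(mt,*b,0).round(3),onz(mt,*b,.15).round(3))
print(onz(mt,164.5,134.5,.052), onz(mt,88,203,.046))
E
```

```text
t 0.15 p [ 0.2083 -0.5354  0.1784] yaw -68.8 tilt y [-0.     0.001 -1.   ] q [-1.41  0.16  1.6  -0.    1.39 -0.21] w 0.0923 F [0.6 0.8 0.7]
bottle cap [ 0.033 -0.7    0.   ] [ 0.184 -0.591  0.15 ] [ 0.148 -0.65   0.   ] [ 0.19  -0.548  0.15 ]
bottle base [ 0.183 -0.609  0.   ] [ 0.312 -0.514  0.15 ] [ 0.192 -0.602  0.   ] [ 0.227 -0.507  0.15 ]
box top white [-0.171 -0.575  0.   ] [ 0.01  -0.484  0.15 ] [0.989 0.634 0.   ] [0.9   0.537 0.15 ]
[0.64274188 0.19120376 0.052     ] [0.47597476 0.36138445 0.046     ]
```

```bash
python3 - <<'E'
import cv2
s=cv2.imread("pics/scene0.png"); t=cv2.imread("pics/top0.png")
a=cv2.resize(s[0:130,0:140],None,fx=4,fy=4); cv2.imwrite("pics/sBox.png",a)
cv2.imwrite("pics/tBox.png",cv2.resize(t[280:384,400:512],None,fx=5,fy=5))
E
```

```text
(no output)
```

View pics/sBox.png

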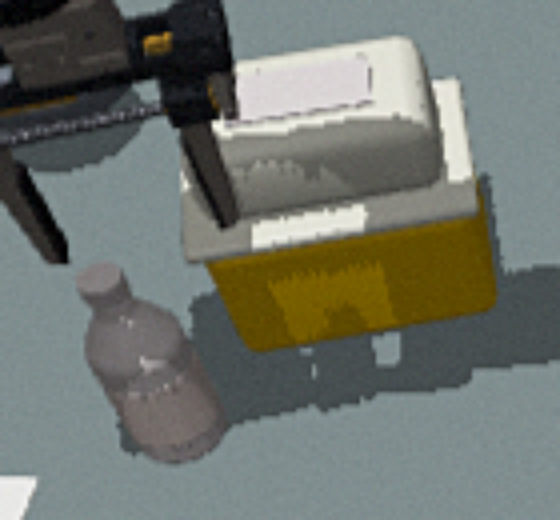

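View pics/tBox.png

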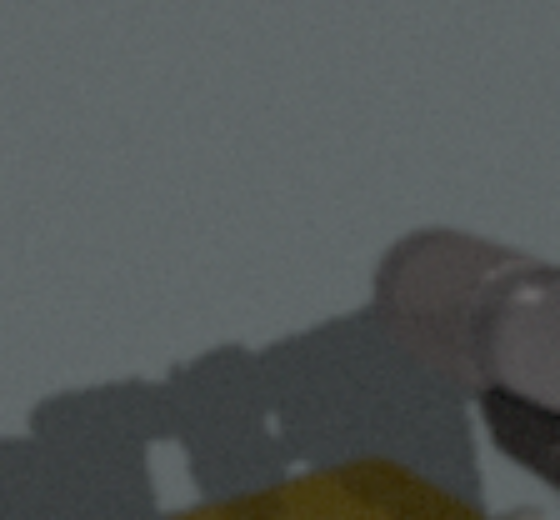

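Measured positions, in mm:

| Item | Position |
|---|---|
| Large pot | (372, 256) |
| Small pot | (604.5, 267) |
| Vial | (354, -276) |
| Syringe | (474, -380), yaw about 9.4° |
| Large well | (558, 72) |
| Small well | (481, -47) |
| Square well | (460, 51) |
| Rest | (579, -26) |

The tray's yaw is 12.1°. Both cameras agree to about 1 mm, and the pitch between wells comes out at 100 mm. I'll lift clear of the bottle first.

Emit:
{"name": "play_rows", "arguments": {
  "increments": [
    {"slide": [0,-0.04,0],"rotation": [0,0,0],"fingers": 0},
    {"slide": [0,-0.045,0],"rotation": [0,0,0],"fingers": 0}
  ],
  "squeeze": 20
}}

```text
time_s: 0.35
ee_pos: [0.2074, -0.5305, 0.2565]
ee_rot: [0.13, -0.13, 0.702, -0.688]
wrist_force: [-0.1, -0.3, 0.5]
grip_width: 0.0915
```

```bash
python3 plan.py 0.43 -0.1 0.26 12 5
```

```text
t 0.35 p [ 0.2074 -0.5305  0.2565] yaw -68.8 tilt y [-0.003  0.019 -1.   ] q [-1.41  0.12  1.49 -0.    1.55 -0.21] w 0.0915 F [-0.1 -0.3  0.5]
[-0.036, 0.0004, -0.0317] [0.001, -0.148, -0.002]
[-0.0403, 0.0003, -0.0261] [0.001, -0.148, -0.002]
[-0.0437, 0.0002, -0.0199] [0.001, -0.148, -0.002]
[-0.0461, 0.0001, -0.0132] [0.001, -0.148, -0.002]
[-0.0476, -0.0, -0.0063] [0.001, -0.148, -0.002]
left after: 0.245 m, 38.4 deg
```

Emit:
{"name": "play_rows", "arguments": {
  "increments": [
    {"slide": [-0.036,0,-0.032],"rotation": [0,-0.148,0],"fingers": 0},
    {"slide": [-0.04,0,-0.026],"rotation": [0,-0.148,0],"fingers": 0},
    {"slide": [-0.044,0,-0.02],"rotation": [0,-0.148,0],"fingers": 0},
    {"slide": [-0.046,0,-0.013],"rotation": [0,-0.148,0],"fingers": 0},
    {"slide": [-0.048,0,-0.006],"rotation": [0,-0.148,0],"fingers": 0}
  ]
}}

```text
time_s: 0.85
ee_pos: [0.3177, -0.3176, 0.2648]
ee_rot: [0.377, -0.375, 0.601, -0.597]
wrist_force: [0.5, -0.4, -0.8]
grip_width: 0.0922
```

```bash
python3 plan.py 0.43 -0.1 0.26 12 5
```

```text
t 0.85 p [ 0.3177 -0.3176  0.2648] yaw -25.8 tilt y [-0.     0.006 -1.   ] q [-1.06 -0.22  1.8   0.    1.57 -0.61] w 0.0922 F [ 0.5 -0.4 -0.8]
[-0.048, 0.0012, 0.0012] [0.0, -0.148, -0.001]
[-0.0473, 0.0011, 0.0083] [0.0, -0.148, -0.001]
[-0.0455, 0.0011, 0.0152] [0.0, -0.148, -0.001]
[-0.0428, 0.001, 0.0217] [0.0, -0.148, -0.001]
[-0.0391, 0.001, 0.0278] [0.0, -0.068, -0.001]
left after: 0.005 m, 0.0 deg
```

Emit:
{"name": "play_rows", "arguments": {
  "increments": [
    {"slide": [-0.048,0.001,0.001],"rotation": [0,-0.148,0],"fingers": 0},
    {"slide": [-0.047,0.001,0.008],"rotation": [0,-0.148,0],"fingers": 0},
    {"slide": [-0.046,0.001,0.015],"rotation": [0,-0.148,0],"fingers": 0},
    {"slide": [-0.043,0.001,0.022],"rotation": [0,-0.148,0],"fingers": 0},
    {"slide": [-0.039,0.001,0.028],"rotation": [0,-0.068,0],"fingers": 0}
  ]
}}

```text
time_s: 1.35
ee_pos: [0.4284, -0.094, 0.2605]
ee_rot: [0.554, -0.551, 0.442, -0.441]
wrist_force: [0.0, -0.1, 0.7]
grip_width: 0.0922
```

```bash
python3 plan.py 0.40 0.18 0.19 12 5
```

```text
t 1.35 p [ 0.4284 -0.094   0.2605] yaw 12.7 tilt y [ 0.001  0.005 -1.   ] q [-0.5  -0.25  1.84  0.01  1.56 -0.72] w 0.0922 F [ 0.  -0.1  0.7]
[-0.0461, 0.0122, 0.0055] [-0.003, 0.013, -0.005]
[-0.0462, 0.0119, 0.0049] [0.0, 0.0, 0.0]
[-0.0462, 0.0119, 0.0049] [0.0, 0.0, 0.0]
[-0.0462, 0.0119, 0.0049] [-0.0, 0.0, 0.0]
[-0.0462, 0.0119, 0.0049] [0.0, 0.0, 0.0]
left after: 0.044 m, 0.0 deg
```

Emit:
{"name": "play_rows", "arguments": {
  "increments": [
    {"slide": [-0.046,0.012,0.005],"rotation": [0,0.013,0],"fingers": 0},
    {"slide": [-0.046,0.012,0.005],"rotation": [0,0,0],"fingers": 0},
    {"slide": [-0.046,0.012,0.005],"rotation": [0,0,0],"fingers": 0},
    {"slide": [-0.046,0.012,0.005],"rotation": [0,0,0],"fingers": 0},
    {"slide": [-0.046,0.012,0.005],"rotation": [0,0,0],"fingers": 0}
  ]
}}

```text
time_s: 1.85
ee_pos: [0.4044, 0.1457, 0.2005]
ee_rot: [0.553, -0.547, 0.444, -0.445]
wrist_force: [1.6, -0.0, -0.2]
grip_width: 0.092
```

```bash
python3 plan.py 0.372 0.256 0.14 12 5
```

```text
t 1.85 p [0.4044 0.1457 0.2005] yaw 12.1 tilt y [ 0.006  0.005 -1.   ] q [ 0.06 -0.26  1.96  0.    1.44 -0.15] w 0.0920 F [ 1.6 -0.  -0.2]
[-0.0423, 0.0225, -0.0033] [-0.007, 0.002, -0.004]
[-0.0424, 0.0224, -0.0032] [-0.0, 0.0, -0.0]
[-0.0299, 0.0158, -0.0023] [0.0, 0.0, 0.0]
[0.0, 0.0, 0.0] [0.0, 0.0, 0.0]
[0.0, 0.0, 0.0] [0.0, 0.0, 0.0]
left after: 0.000 m, 0.0 deg
```

Emit:
{"name": "play_rows", "arguments": {
  "increments": [
    {"slide": [-0.042,0.022,-0.003],"rotation": [0,0,0],"fingers": 0},
    {"slide": [-0.042,0.022,-0.003],"rotation": [0,0,0],"fingers": 0},
    {"slide": [-0.03,0.016,-0.002],"rotation": [0,0,0],"fingers": 0},
    {"slide": [-0.0,0.0,0],"rotation": [0,0,0],"fingers": 0}
  ]
}}

```text
time_s: 2.25
ee_pos: [0.3676, 0.2641, 0.1366]
ee_rot: [0.554, -0.549, 0.443, -0.442]
wrist_force: [0.3, -1.1, 0.7]
grip_width: 0.0923
```

```bash
python3 plan.py 0.372 0.256 0.080 12 3; python3 - <<'E'
from cell import arm
import cv2
cv2.imwrite("pics/w1.png",cv2.cvtColor(arm.read_camera("wrist"),cv2.COLOR_RGB2BGR))
E
```

```text
t 2.25 p [0.3676 0.2641 0.1366] yaw 12.5 tilt y [ 0.003  0.005 -1.   ] q [ 0.35 -0.14  1.98  0.    1.29  0.13] w 0.0923 F [ 0.3 -1.1  0.7]
[0.0076, 0.0474, 0.0019] [-0.004, 0.009, -0.004]
[0.0014, 0.0092, 0.0004] [0.0, 0.0, 0.0]
[0.0, 0.0, 0.0] [0.0, 0.0, -0.0]
left after: 0.000 m, 0.0 deg
```

View pics/w1.png

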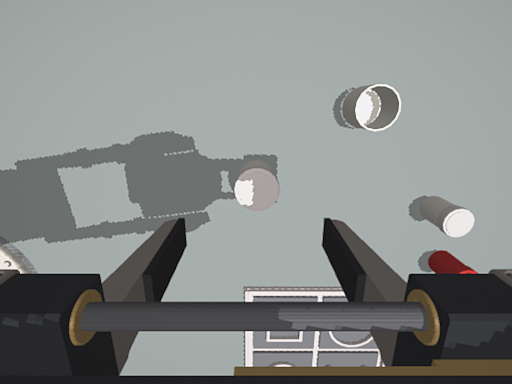

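The wrist view shows the large pot at (257,190), centred between the fingers at columns 183 and 325. Going down.

Emit:
{"name": "play_rows", "arguments": {
  "increments": [
    {"slide": [0.007,0.03,0.002],"rotation": [-0.004,0.008,-0.004],"fingers": 0},
    {"slide": [0.001,0.02,0],"rotation": [0,0,0],"fingers": 0},
    {"slide": [0,0,0],"rotation": [0,0,0],"fingers": 0}
  ]
}}

```text
time_s: 2.6
ee_pos: [0.3759, 0.2542, 0.089]
ee_rot: [0.551, -0.548, 0.443, -0.447]
wrist_force: [-0.7, -1.1, 0.3]
grip_width: 0.0915
```

```bash
python3 plan.py 0.372 0.256 0.017 12 3 .03
```

```text
t 2.60 p [0.3759 0.2542 0.089 ] yaw 11.9 tilt y [ 0.008  0.    -1.   ] q [ 0.33 -0.08  2.03 -0.    1.19  0.12] w 0.0915 F [-0.7 -1.1  0.3]
[-0.0011, 0.0299, -0.0017] [-0.007, -0.001, 0.001]
[-0.0011, 0.0299, -0.0014] [-0.0, 0.0, 0.0]
[-0.0004, 0.0121, -0.0006] [-0.0, 0.0, -0.0]
left after: 0.000 m, 0.0 deg
```

Emit:
{"name": "play_rows", "arguments": {
  "increments": [
    {"slide": [-0.001,0.03,-0.003],"rotation": [-0.006,0,0],"fingers": 0},
    {"slide": [-0.001,0.03,-0.001],"rotation": [0,0,0],"fingers": 0},
    {"slide": [0,0.011,0],"rotation": [0,0,0],"fingers": 0},
    {"slide": [0,0,0],"rotation": [0,0,0],"fingers": 0}
  ]
}}

```text
time_s: 3.0
ee_pos: [0.3789, 0.254, 0.0225]
ee_rot: [0.551, -0.545, 0.444, -0.45]
wrist_force: [-1.3, 0.3, -0.1]
grip_width: 0.0918
```

```bash
python3 plan.py 0.372 0.256 0.017 12 1 .03
```

```text
t 3.00 p [0.3789 0.254  0.0225] yaw 11.7 tilt y [ 0.012  0.001 -1.   ] q [ 0.33  0.03  2.07 -0.    1.03  0.12] w 0.0918 F [-1.3  0.3 -0.1]
[-0.0034, 0.0054, -0.0064] [-0.012, -0.006, 0.001]
left after: 0.000 m, 0.0 deg
```

Emit:
{"name": "play_rows", "arguments": {
  "increments": [
    {"slide": [-0.003,0.005,-0.006],"rotation": [-0.012,0.005,0],"fingers": 0},
    {"slide": [0,0,0],"rotation": [0,0,0],"fingers": 0}
  ]
}}

```text
time_s: 3.2
ee_pos: [0.3745, 0.256, 0.02]
ee_rot: [0.547, -0.546, 0.448, -0.449]
wrist_force: [0.3, 0.1, -0.2]
grip_width: 0.0922
```

```bash
python3 plan.py 0.372 0.256 0.017 12 1 .03
```

```text
t 3.20 p [0.3745 0.256  0.02  ] yaw 11.3 tilt y [ 0.003 -0.    -1.   ] q [ 0.33  0.04  2.07 -0.    1.03  0.14] w 0.0922 F [ 0.3  0.1 -0.2]
[-0.0005, 0.003, -0.0024] [-0.003, -0.012, 0.001]
left after: 0.000 m, 0.0 deg
```

Emit:
{"name": "play_rows", "arguments": {
  "increments": [
    {"slide": [0,0.003,-0.002],"rotation": [-0.003,-0.01,0],"fingers": 60},
    {"slide": [0,0,0],"rotation": [0,0,0],"fingers": 255},
    {"slide": [0,0,0],"rotation": [0,0,0],"fingers": 255},
    {"slide": [0,0,0],"rotation": [0,0,0],"fingers": 255},
    {"slide": [0,0,0],"rotation": [0,0,0],"fingers": 255}
  ],
  "squeeze": 20
}}

```text
time_s: 3.7
ee_pos: [0.3749, 0.2567, 0.0199]
ee_rot: [0.551, -0.548, 0.444, -0.446]
wrist_force: [-0.4, -0.1, 0.9]
grip_width: 0.0539
```

```bash
python3 plan.py 0.372 0.256 0.09 12 2 .04
```

```text
t 3.70 p [0.3749 0.2567 0.0199] yaw 11.9 tilt y [ 0.005  0.001 -1.   ] q [ 0.33  0.04  2.07 -0.    1.03  0.13] w 0.0539 F [-0.4 -0.1  0.9]
[0.0, -0.04, -0.0015] [-0.005, -0.001, -0.0]
[0.0, -0.0302, -0.0013] [0.0, -0.0, -0.0]
left after: 0.000 m, 0.0 deg
```

Emit:
{"name": "play_rows", "arguments": {
  "increments": [
    {"slide": [0,0,0],"rotation": [0,0,0],"fingers": 255},
    {"slide": [0,0,0],"rotation": [0,0,0],"fingers": 255},
    {"slide": [0,0,0],"rotation": [0,0,0],"fingers": 255}
  ]
}}

```text
time_s: 4.0
ee_pos: [0.3749, 0.2567, 0.0199]
ee_rot: [0.551, -0.548, 0.444, -0.446]
wrist_force: [-0.0, 0.3, -0.4]
grip_width: 0.0296
```

```bash
python3 plan.py 0.372 0.256 0.09 12 2 .04
```

```text
t 4.00 p [0.3749 0.2567 0.0199] yaw 12.0 tilt y [ 0.005  0.001 -1.   ] q [ 0.33  0.04  2.07 -0.    1.03  0.13] w 0.0296 F [-0.   0.3 -0.4]
[0.0, -0.04, -0.0015] [-0.005, -0.001, 0.0]
[0.0, -0.0301, -0.0013] [-0.0, 0.0, -0.0]
left after: 0.000 m, 0.0 deg
```

The opening passed 50 mm, so the pot isn't between the pads. Looking before anything else.

```bash
python3 - <<'E'
from cell import arm
import cv2
for n in ("wrist","scene","top"): cv2.imwrite(f"pics/{n}2.png",cv2.cvtColor(arm.read_camera(n),cv2.COLOR_RGB2BGR))
print(arm.state()["grip_width"])
a=cv2.imread("pics/scene2.png")[100:240,280:430]; cv2.imwrite("pics/s2c.png",cv2.resize(a,None,fx=4,fy=4))
E
```

```text
0.01809424521708771
```

View pics/wrist2.png

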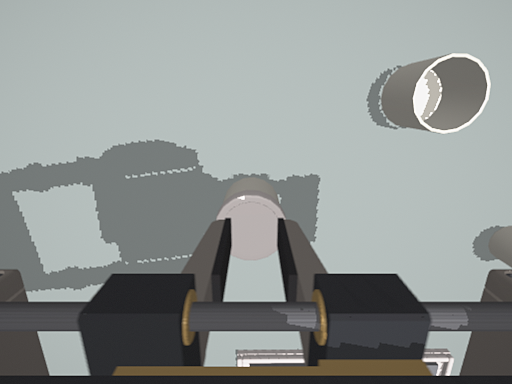

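View pics/s2c.png

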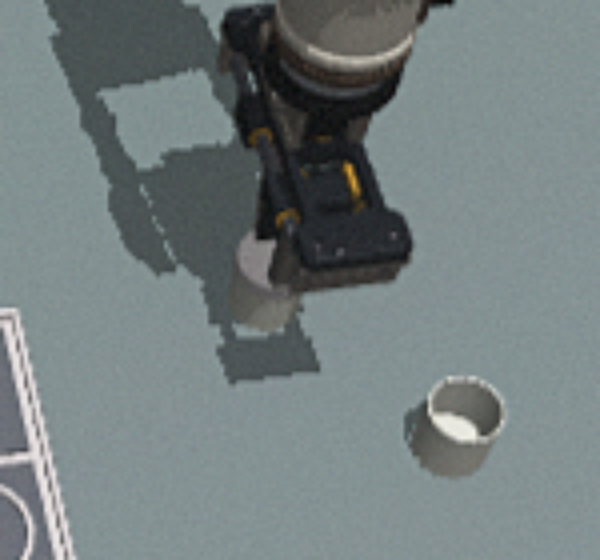

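View pics/top2.png

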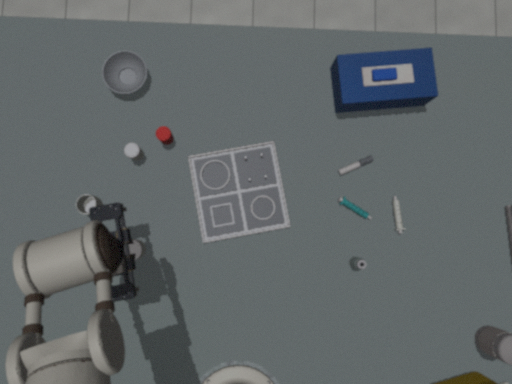

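```bash
python3 - <<'E'
from cell import arm
from h import *
from plan import info
s,M=info(); p=s["ee_pos"]; print(p.round(4), s["grip_width"])
mw=arm.camera_model("wrist"); ms=arm.camera_model("scene"); mt=arm.camera_model("top")
print("wrist cam in tool", (M.T@(np.array(mw["pose"])[:3,3]-p)).round(4), (M.T@np.array(mw["pose"])[:3,:3]).round(3).tolist())
for n,m in (("w",mw),("s",ms),("t",mt)):
    print(n,[proj(m,p+M@np.array([0,-k,0])).round(1) for k in (0,.019,.088)])
print("pot lid wrist",onz(mw,252,228,.052).round(4))
E
python3 - <<'E'
import cv2
a=cv2.imread("pics/top2.png")[195:310,70:180]; cv2.imwrite("pics/t2c.png",cv2.resize(a,None,fx=5,fy=5))
E
```

```text
[0.3748 0.2567 0.0199] 0.01809424521708771
wrist cam in tool [-0.0825 -0.2049 -0.0007] [[-0.001, 0.956, 0.295], [0.0, -0.295, 0.956], [1.0, 0.001, -0.0]]
w [array([254.8, 210.3]), array([254.9, 220.2]), array([255.3, 278.1])]
s [array([346.8, 171.9]), array([348.1, 167.7]), array([352.8, 151.3])]
t [array([133.9, 247.6]), array([131.7, 248. ]), array([122.9, 249.5])]
pot lid wrist [0.3727 0.2563 0.052 ]
```

View pics/t2c.png

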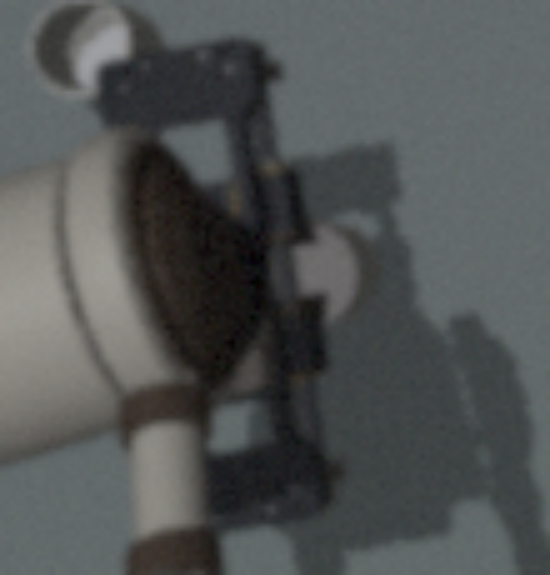

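```bash
python3 - <<'E'
from cell import arm
import cv2
w=cv2.cvtColor(arm.read_camera("wrist"),cv2.COLOR_RGB2BGR)
print(arm.state()["grip_width"],arm.state()["wrist_force"])
a=w[150:300,160:350]; cv2.imwrite("pics/w3.png",cv2.resize(a,None,fx=4,fy=4))
E
```

```text
0.014107711825017003 [0.89620138 0.99081767 0.32743229]
```

View pics/w3.png

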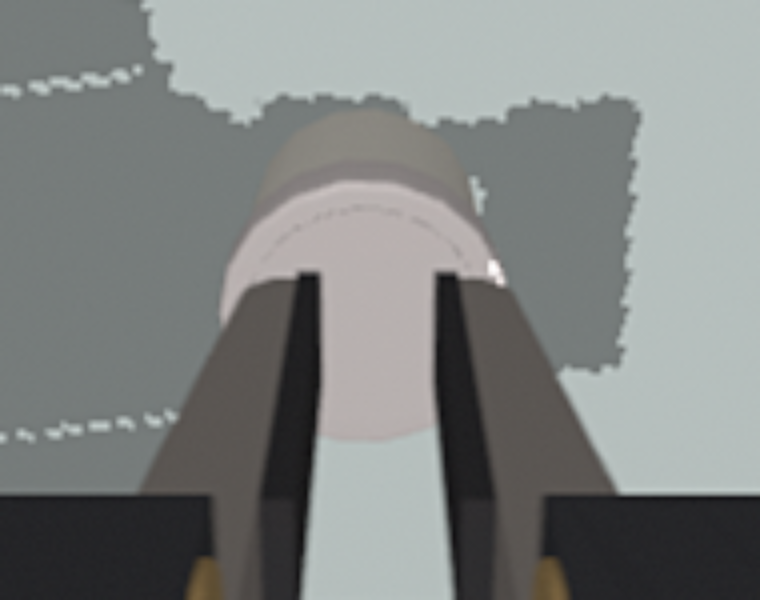

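The fingers are closing above the lid, so their tips sit higher than the reported TCP suggests. I'll check that against the first scene picture, where both tips are visible in sBox.png at about (15,65) and (58,55).

```bash
python3 - <<'E'
from cell import arm
from h import *
from plan import target_R
ms=arm.camera_model("scene")
p=np.array([.2083,-.5354,.1784]); M=target_R(np.radians(-68.8))
for k in (0,.02,.04):
  for sgn in (1,-1):
    print(k,[proj(ms,p+M@np.array([dx,-k,sgn*h])).round(1).tolist() for h in (.046,.064) for dx in (-.01,.01)])
E
```

```text
0 [[22.9, 76.0], [22.3, 70.6], [15.6, 77.6], [15.1, 72.2]]
0 [[59.8, 67.8], [59.0, 62.5], [67.0, 66.2], [66.1, 61.0]]
0.02 [[19.6, 70.1], [19.0, 64.7], [12.1, 71.7], [11.7, 66.3]]
0.02 [[57.1, 61.8], [56.3, 56.6], [64.3, 60.3], [63.4, 55.0]]
0.04 [[16.1, 64.0], [15.6, 58.5], [8.6, 65.6], [8.1, 60.2]]
0.04 [[54.2, 55.7], [53.4, 50.4], [61.6, 54.1], [60.7, 48.8]]
```

The scene projection agrees: the real fingertips sit about 38–39 mm above the reported TCP, and sideways they match. I'll use that as an offset, so real tip z = reported z + 0.039. Opening again, then lowering to a true tip height of about 18 mm while watching the force.

Emit:
{"name": "play_rows", "arguments": {
  "increments": [
    {"slide": [0,-0.01,-0.002],"rotation": [-0.005,0,0],"fingers": 0},
    {"slide": [0,0,0],"rotation": [0,0,0],"fingers": 0},
    {"slide": [0,0,0],"rotation": [0,0,0],"fingers": 0},
    {"slide": [0,0,0],"rotation": [0,0,0],"fingers": 0},
    {"slide": [0,0,0],"rotation": [0,0,0],"fingers": 0}
  ]
}}

```text
time_s: 4.7
ee_pos: [0.373, 0.2563, 0.0312]
ee_rot: [0.55, -0.549, 0.445, -0.445]
wrist_force: [0.6, -0.1, -0.4]
grip_width: 0.0519
```

Emit:
{"name": "play_rows", "arguments": {
  "increments": [
    {"slide": [0,0,0],"rotation": [0,0,0],"fingers": 0},
    {"slide": [0,0,0],"rotation": [0,0,0],"fingers": 0},
    {"slide": [0,0,0],"rotation": [0,0,0],"fingers": 0},
    {"slide": [0,0,0],"rotation": [0,0,0],"fingers": 0},
    {"slide": [0,0,0],"rotation": [0,0,0],"fingers": 0}
  ]
}}

```text
time_s: 5.2
ee_pos: [0.3727, 0.2562, 0.0308]
ee_rot: [-0.549, 0.549, -0.445, 0.445]
wrist_force: [0.8, 0.0, 0.6]
grip_width: 0.0911
```

```bash
python3 plan.py 0.3723 0.256 -0.02 12 3 .02
```

```text
t 5.20 p [0.3727 0.2562 0.0308] yaw 12.0 tilt y [-0. -0. -1.] q [ 0.33  0.02  2.06 -0.    1.06  0.13] w 0.0911 F [0.8 0.  0.6]
[0.0, 0.02, -0.0001] [0.0, -0.001, 0.0]
[0.0, 0.02, -0.0002] [-0.0, 0.0, 0.0]
[0.0, 0.0108, -0.0001] [0.0, 0.0, 0.0]
left after: 0.000 m, 0.0 deg
```

Emit:
{"name": "play_rows", "arguments": {
  "increments": [
    {"slide": [0,0.018,0],"rotation": [0,0,0],"fingers": 0},
    {"slide": [0,0.016,-0.001],"rotation": [0,0,0],"fingers": 0},
    {"slide": [0,0.01,-0.001],"rotation": [0,0,0],"fingers": 0},
    {"slide": [0,0,0],"rotation": [0,0,0],"fingers": 0}
  ]
}}

```text
time_s: 5.6
ee_pos: [0.3717, 0.2561, -0.0139]
ee_rot: [0.55, -0.549, 0.445, -0.446]
wrist_force: [-0.3, -0.3, 0.3]
grip_width: 0.0918
```

```bash
python3 plan.py 0.3723 0.256 -0.02 12 2 .02; python3 - <<'E'
from cell import arm
import cv2
for n in ("wrist","scene"): cv2.imwrite(f"pics/{n}4.png",cv2.cvtColor(arm.read_camera(n),cv2.COLOR_RGB2BGR))
E
```

```text
t 5.60 p [ 0.3717  0.2561 -0.0139] yaw 12.0 tilt y [ 0.002  0.001 -1.   ] q [ 0.33  0.1   2.09 -0.    0.95  0.13] w 0.0918 F [-0.3 -0.3  0.3]
[0.0003, 0.0061, 0.0006] [-0.002, -0.001, -0.0]
[0.0, 0.0, 0.0] [0.0, 0.0, 0.0]
left after: 0.000 m, 0.0 deg
```

View pics/wrist4.png

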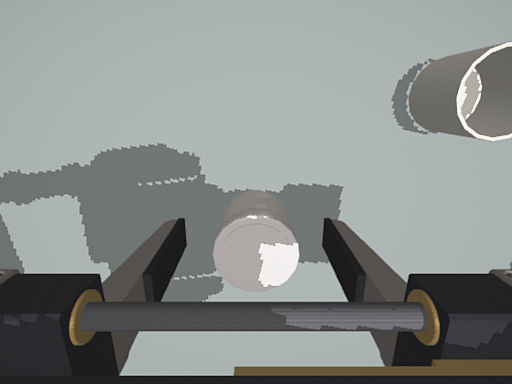

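The lid at (257,255) is now below the tip line and between the fingers, and no contact is reported at z = -0.014. Down 5 mm more and close.

Emit:
{"name": "play_rows", "arguments": {
  "increments": [
    {"slide": [0,0.006,0],"rotation": [0,0,0],"fingers": 100},
    {"slide": [0,0,0],"rotation": [0,0,0],"fingers": 255},
    {"slide": [0,0,0],"rotation": [0,0,0],"fingers": 255},
    {"slide": [0,0,0],"rotation": [0,0,0],"fingers": 255},
    {"slide": [0,0,0],"rotation": [0,0,0],"fingers": 255}
  ],
  "squeeze": 20
}}

```text
time_s: 6.2
ee_pos: [0.3752, 0.2574, -0.0168]
ee_rot: [0.552, -0.547, 0.443, -0.447]
wrist_force: [-0.8, 0.6, 0.1]
grip_width: 0.0541
```

Emit:
{"name": "play_rows", "arguments": {
  "increments": [
    {"slide": [0,0,0],"rotation": [0,0,0],"fingers": 255},
    {"slide": [0,0,0],"rotation": [0,0,0],"fingers": 255},
    {"slide": [0,0,0],"rotation": [0,0,0],"fingers": 255}
  ]
}}

```text
time_s: 6.5
ee_pos: [0.3752, 0.2575, -0.0167]
ee_rot: [0.552, -0.547, 0.443, -0.447]
wrist_force: [0.5, 0.4, -1.3]
grip_width: 0.0495
```

```bash
python3 plan.py 0.372 0.256 0.06 12 2 .04
```

```text
t 6.50 p [ 0.3752  0.2575 -0.0167] yaw 12.0 tilt y [ 0.009  0.003 -1.   ] q [0.33 0.11 2.08 0.   0.94 0.13] w 0.0495 F [ 0.5  0.4 -1.3]
[0.0003, -0.04, -0.0014] [-0.009, -0.001, -0.001]
[0.0004, -0.0367, -0.0016] [0.0, 0.0, 0.0]
left after: 0.000 m, 0.0 deg
```

Holding at 49.5 mm, which matches the large pot. Lifting and carrying.

Emit:
{"name": "play_rows", "arguments": {
  "increments": [
    {"slide": [0,-0.03,0],"rotation": [-0.005,0,0],"fingers": 255},
    {"slide": [0,-0.04,0],"rotation": [-0.004,0,0],"fingers": 255},
    {"slide": [0,-0.01,0],"rotation": [0,0,0],"fingers": 255}
  ]
}}

```text
time_s: 6.8
ee_pos: [0.372, 0.2562, 0.0631]
ee_rot: [-0.547, 0.551, -0.447, 0.444]
wrist_force: [-0.1, -0.6, 0.2]
grip_width: 0.049
```

```bash
python3 plan.py 0.558 0.072 0.06 12 5 .045
```

```text
t 6.80 p [0.372  0.2562 0.0631] yaw 12.0 tilt y [-0.007 -0.001 -1.   ] q [ 0.33 -0.03  2.04  0.    1.14  0.12] w 0.0490 F [-0.1 -0.6  0.2]
[0.0376, 0.0003, 0.0247] [0.007, -0.001, -0.0]
[0.0376, 0.0005, 0.0247] [-0.0, -0.0, -0.0]
[0.0376, 0.0005, 0.0247] [-0.0, -0.0, 0.0]
[0.0376, 0.0005, 0.0247] [0.0, -0.0, 0.0]
[0.0376, 0.0005, 0.0247] [0.0, -0.0, -0.0]
left after: 0.037 m, 0.0 deg
```

Emit:
{"name": "play_rows", "arguments": {
  "increments": [
    {"slide": [0.038,0,0.025],"rotation": [0.006,0,0],"fingers": 255},
    {"slide": [0.038,0,0.025],"rotation": [0,0,0],"fingers": 255},
    {"slide": [0.038,0,0.025],"rotation": [0,0,0],"fingers": 255},
    {"slide": [0.038,0,0.025],"rotation": [0,0,0],"fingers": 255},
    {"slide": [0.038,0,0.025],"rotation": [0,0,0],"fingers": 255}
  ]
}}

```text
time_s: 7.3
ee_pos: [0.5359, 0.0959, 0.0617]
ee_rot: [0.552, -0.551, 0.443, -0.442]
wrist_force: [0.5, 0.3, -0.2]
grip_width: 0.0497
```

```bash
python3 plan.py 0.558 0.072 0.05 12 4 .03
```

```text
t 7.30 p [0.5359 0.0959 0.0617] yaw 12.5 tilt y [-0.     0.003 -1.   ] q [-0.05  0.2   1.79  0.    1.15 -0.27] w 0.0497 F [ 0.5  0.3 -0.2]
[0.0244, 0.0101, 0.0142] [-0.0, 0.009, -0.003]
[0.0037, 0.0015, 0.0022] [0.0, 0.0, 0.0]
[0.0, 0.0, 0.0] [0.0, -0.0, -0.0]
[0.0, 0.0, 0.0] [0.0, -0.0, 0.0]
left after: 0.000 m, 0.0 deg
```

Emit:
{"name": "play_rows", "arguments": {
  "increments": [
    {"slide": [0.02,0.008,0.012],"rotation": [0,0.007,0],"fingers": 255},
    {"slide": [0.003,0.002,0.002],"rotation": [0,0,0],"fingers": 255},
    {"slide": [0,0,0],"rotation": [0,0,0],"fingers": 255}
  ]
}}

```text
time_s: 7.6
ee_pos: [0.5575, 0.0711, 0.049]
ee_rot: [0.549, -0.548, 0.447, -0.446]
wrist_force: [-0.4, 1.1, -1.7]
grip_width: 0.0492
```

```bash
python3 plan.py 0.558 0.072 0.01 12 3 .02; python3 - <<'E'
from cell import arm
import cv2
for n in ("wrist","scene"): cv2.imwrite(f"pics/{n}5.png",cv2.cvtColor(arm.read_camera(n),cv2.COLOR_RGB2BGR))
a=cv2.imread("pics/scene5.png")[120:280,190:330]; cv2.imwrite("pics/s5c.png",cv2.resize(a,None,fx=4,fy=4))
E
```

```text
t 7.60 p [0.5575 0.0711 0.049 ] yaw 11.7 tilt y [-0.001  0.002 -1.   ] q [-0.09  0.26  1.75  0.    1.13 -0.3 ] w 0.0492 F [-0.4  1.1 -1.7]
[-0.0004, 0.02, 0.0004] [0.0, -0.005, -0.002]
[-0.0004, 0.019, 0.0003] [-0.0, 0.0, 0.0]
[-0.0, 0.0, -0.0] [0.0, 0.0, 0.0]
left after: 0.000 m, 0.0 deg
```

View pics/s5c.png

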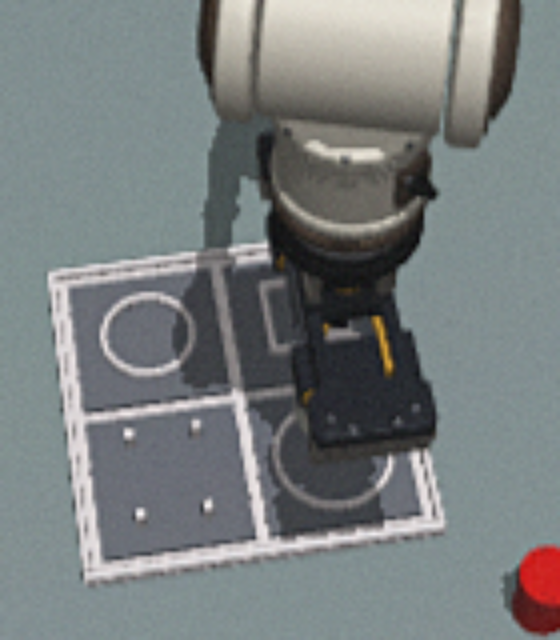

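View pics/wrist5.png

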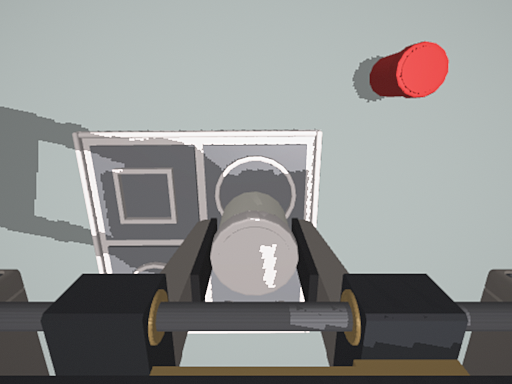

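The wrist view shows the pot held upright and centred over the large ring. The ring's top arc is at (256,158) and the lid is at (254,255). Lowering.

Emit:
{"name": "play_rows", "arguments": {
  "increments": [
    {"slide": [0,0.02,0],"rotation": [0,-0.004,0],"fingers": 255},
    {"slide": [0,0.018,0],"rotation": [0,0,0],"fingers": 255},
    {"slide": [0,0,0],"rotation": [0,0,0],"fingers": 255}
  ]
}}

```text
time_s: 8.0
ee_pos: [0.5551, 0.076, 0.0116]
ee_rot: [0.552, -0.55, 0.444, -0.443]
wrist_force: [0.0, -0.6, -0.5]
grip_width: 0.049
```

```bash
python3 plan.py 0.558 0.072 -0.0077 12 3 .01
```

```text
t 8.00 p [0.5551 0.076  0.0116] yaw 12.4 tilt y [ 0.     0.003 -1.   ] q [-0.08  0.31  1.77  0.    1.06 -0.3 ] w 0.0490 F [ 0.  -0.6 -0.5]
[0.0023, 0.0097, 0.001] [-0.001, 0.006, -0.003]
[0.0022, 0.0096, 0.001] [-0.0, 0.0, -0.0]
[0.0, 0.0, 0.0] [0.0, 0.0, -0.0]
left after: 0.000 m, 0.0 deg
```

Emit:
{"name": "play_rows", "arguments": {
  "increments": [
    {"slide": [0.004,0.006,0.002],"rotation": [0,0.005,-0.002],"fingers": 255},
    {"slide": [0,0.004,0],"rotation": [0,0,0],"fingers": 255},
    {"slide": [0,0,0],"rotation": [0,0,0],"fingers": 255}
  ]
}}

```text
time_s: 8.3
ee_pos: [0.558, 0.0742, 0.0029]
ee_rot: [0.551, -0.55, 0.443, -0.445]
wrist_force: [0.6, 0.3, -0.6]
grip_width: 0.0492
```

```bash
python3 plan.py 0.558 0.072 -0.0077 12 3 .005
```

```text
t 8.30 p [0.558  0.0742 0.0029] yaw 12.2 tilt y [ 0.003  0.001 -1.   ] q [-0.08  0.33  1.77  0.    1.04 -0.3 ] w 0.0492 F [ 0.6  0.3 -0.6]
[0.001, 0.0049, -0.0002] [-0.003, 0.004, 0.0]
[0.001, 0.0049, -0.0002] [0.0, 0.0, -0.0]
[0.0002, 0.0008, -0.0] [0.0, 0.0, -0.0]
left after: 0.000 m, 0.0 deg
```

Emit:
{"name": "play_rows", "arguments": {
  "increments": [
    {"slide": [0.002,0.005,0],"rotation": [-0.002,0,0],"fingers": 255},
    {"slide": [0,0.004,0],"rotation": [0,0,0],"fingers": 255},
    {"slide": [0,0.002,0],"rotation": [0,0,0],"fingers": 255},
    {"slide": [0,0,0],"rotation": [0,0,0],"fingers": 255}
  ]
}}

```text
time_s: 8.7
ee_pos: [0.5599, 0.0719, -0.0075]
ee_rot: [0.551, -0.55, 0.443, -0.445]
wrist_force: [-0.1, -1.0, -0.4]
grip_width: 0.0495
```

```bash
python3 plan.py 0.558 0.072 -0.0077 12 2 .005
```

```text
t 8.70 p [ 0.5599  0.0719 -0.0075] yaw 12.2 tilt y [ 0.003 -0.    -1.   ] q [-0.09  0.35  1.77  0.    1.02 -0.3 ] w 0.0495 F [-0.1 -1.  -0.4]
[-0.0005, 0.0002, -0.0019] [-0.003, 0.004, 0.001]
[0.0, 0.0, 0.0] [0.0, 0.0, -0.0]
left after: 0.000 m, 0.0 deg
```

Emit:
{"name": "play_rows", "arguments": {
  "increments": [
    {"slide": [0,0.002,-0.001],"rotation": [-0.002,0,0],"fingers": 255},
    {"slide": [0,0,0],"rotation": [0,0,0],"fingers": 255}
  ]
}}

```text
time_s: 8.9
ee_pos: [0.5606, 0.0717, -0.0071]
ee_rot: [0.551, -0.55, 0.443, -0.445]
wrist_force: [1.0, 0.0, -1.5]
grip_width: 0.0493
```

It no longer goes down, so it is on the floor of the well. Releasing.

Emit:
{"name": "play_rows", "arguments": {
  "increments": [
    {"slide": [0,0,0],"rotation": [0,0,0],"fingers": 40},
    {"slide": [0,0,0],"rotation": [0,0,0],"fingers": 40},
    {"slide": [0,0,0],"rotation": [0,0,0],"fingers": 40},
    {"slide": [0,0,0],"rotation": [0,0,0],"fingers": 40}
  ]
}}

```text
time_s: 9.3
ee_pos: [0.5608, 0.0716, -0.007]
ee_rot: [0.551, -0.55, 0.443, -0.445]
wrist_force: [-0.1, -0.1, -0.3]
grip_width: 0.0769
```

Emit:
{"name": "play_rows", "arguments": {
  "increments": [
    {"slide": [0,-0.03,0],"rotation": [0,0,0],"fingers": 40},
    {"slide": [0,-0.045,0],"rotation": [0,0,0],"fingers": 40},
    {"slide": [0,-0.02,0],"rotation": [0,0,0],"fingers": 0}
  ]
}}

```text
time_s: 9.6
ee_pos: [0.556, 0.0719, 0.0858]
ee_rot: [-0.549, 0.552, -0.446, 0.442]
wrist_force: [1.0, 0.7, -0.1]
grip_width: 0.0835
```

```bash
python3 plan.py 0.6045 0.267 0.07 12 5 .045; python3 - <<'E'
from cell import arm
import cv2
for n in ("wrist",): cv2.imwrite(f"pics/{n}6.png",cv2.cvtColor(arm.read_camera(n),cv2.COLOR_RGB2BGR))
E
```

```text
t 9.60 p [0.556  0.0719 0.0858] yaw 12.2 tilt y [-0.007  0.    -1.   ] q [-0.09  0.22  1.72 -0.    1.21 -0.3 ] w 0.0835 F [ 1.   0.7 -0.1]
[-0.0403, 0.0035, 0.0198] [0.006, 0.003, -0.002]
[-0.0403, 0.0035, 0.0196] [-0.0, -0.0, 0.0]
[-0.0403, 0.0035, 0.0196] [0.0, -0.0, 0.0]
[-0.0403, 0.0035, 0.0196] [0.0, -0.0, 0.0]
[-0.0195, 0.0017, 0.0095] [0.0, -0.0, 0.0]
left after: 0.000 m, 0.0 deg
```

View pics/wrist6.png

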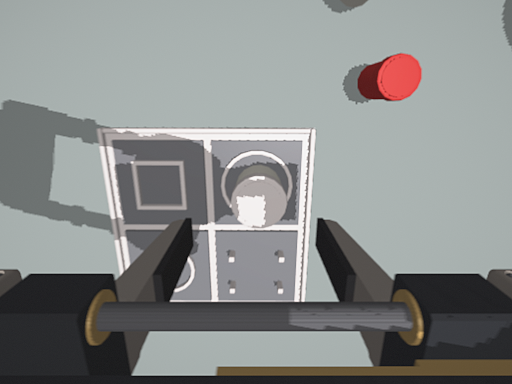

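The large pot stands inside its ring, with the lid at (258,201). Now the small pot.

Emit:
{"name": "play_rows", "arguments": {
  "increments": [
    {"slide": [-0.04,0.002,0.02],"rotation": [0.006,0.003,0],"fingers": 0},
    {"slide": [-0.04,0.002,0.02],"rotation": [0,0,0],"fingers": 0},
    {"slide": [-0.04,0.002,0.02],"rotation": [0,0,0],"fingers": 0},
    {"slide": [-0.04,0.002,0.02],"rotation": [0,0,0],"fingers": 0},
    {"slide": [-0.01,0,0.004],"rotation": [0,0,0],"fingers": 0}
  ]
}}

```text
time_s: 10.15
ee_pos: [0.6065, 0.2588, 0.0777]
ee_rot: [0.549, -0.547, 0.446, -0.448]
wrist_force: [-0.5, -0.6, -0.4]
grip_width: 0.0922
```

```bash
python3 plan.py 0.6045 0.267 0.05 12 3 .02; python3 - <<'E'
from cell import arm
import cv2
for n in ("wrist",): cv2.imwrite(f"pics/{n}7.png",cv2.cvtColor(arm.read_camera(n),cv2.COLOR_RGB2BGR))
E
```

```text
t 10.15 p [0.6065 0.2588 0.0777] yaw 11.6 tilt y [ 0.004  0.    -1.   ] q [ 0.22  0.46  1.44 -0.    1.25  0.02] w 0.0922 F [-0.5 -0.6 -0.4]
[-0.0058, 0.0191, -0.0003] [-0.004, -0.006, 0.001]
[-0.0026, 0.0086, -0.0001] [0.0, 0.0, -0.0]
[0.0, 0.0, 0.0] [0.0, 0.0, 0.0]
left after: 0.000 m, 0.0 deg
```

View pics/wrist7.png

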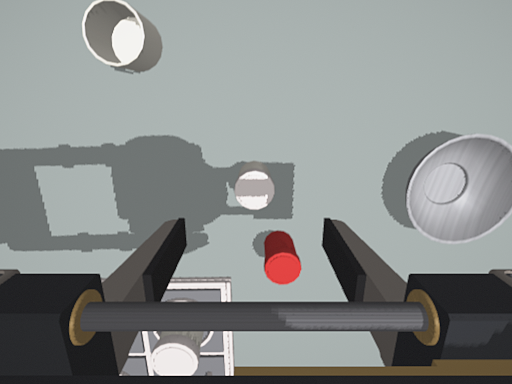

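The small pot at (255,190) is centred. The red pot at (282,268) lies about 80 mm off to the side of the finger plane. Going down.

Emit:
{"name": "play_rows", "arguments": {
  "increments": [
    {"slide": [-0.006,0.02,0],"rotation": [-0.004,-0.005,0],"fingers": 30},
    {"slide": [-0.003,0.02,0],"rotation": [0,0,0],"fingers": 30},
    {"slide": [0,0.01,0],"rotation": [0,0,0],"fingers": 30},
    {"slide": [0,0,0],"rotation": [0,0,0],"fingers": 30}
  ]
}}

```text
time_s: 10.6
ee_pos: [0.6032, 0.2639, 0.0237]
ee_rot: [-0.548, 0.551, -0.445, 0.445]
wrist_force: [-0.6, 0.5, 0.4]
grip_width: 0.0811
```

```bash
python3 plan.py 0.6045 0.267 -0.017 12 3 .02
```

```text
t 10.60 p [0.6032 0.2639 0.0237] yaw 11.9 tilt y [-0.003 -0.004 -1.   ] q [ 0.23  0.52  1.46 -0.    1.16  0.02] w 0.0811 F [-0.6  0.5  0.4]
[-0.0014, 0.0199, 0.001] [0.004, -0.001, 0.003]
[-0.0014, 0.0199, 0.0009] [-0.0, 0.0, -0.0]
[-0.0001, 0.0008, 0.0] [0.0, -0.0, -0.0]
left after: 0.000 m, 0.0 deg
```

Emit:
{"name": "play_rows", "arguments": {
  "increments": [
    {"slide": [-0.003,0.02,0.001],"rotation": [0.003,0,0],"fingers": 30},
    {"slide": [-0.002,0.018,0.001],"rotation": [0,0,0],"fingers": 30},
    {"slide": [0,0,0],"rotation": [0,0,0],"fingers": 30},
    {"slide": [0,0,0],"rotation": [0,0,0],"fingers": 30}
  ]
}}

```text
time_s: 11.0
ee_pos: [0.6059, 0.2661, -0.0135]
ee_rot: [-0.548, 0.549, -0.445, 0.448]
wrist_force: [-0.2, 0.7, -0.3]
grip_width: 0.0814
```

```bash
python3 plan.py 0.6045 0.267 -0.017 12 1 .02
```

```text
t 11.00 p [ 0.6059  0.2661 -0.0135] yaw 11.7 tilt y [ 0.002 -0.004 -1.   ] q [ 0.23  0.57  1.47 -0.    1.1   0.03] w 0.0814 F [-0.2  0.7 -0.3]
[-0.0012, 0.0035, -0.0012] [-0.002, -0.004, 0.004]
left after: 0.000 m, 0.0 deg
```

Emit:
{"name": "play_rows", "arguments": {
  "increments": [
    {"slide": [-0.001,0.003,-0.001],"rotation": [-0.002,-0.004,0.004],"fingers": 255},
    {"slide": [0,0,0],"rotation": [0,0,0],"fingers": 255},
    {"slide": [0,0,0],"rotation": [0,0,0],"fingers": 255},
    {"slide": [0,0,0],"rotation": [0,0,0],"fingers": 255},
    {"slide": [0,0,0],"rotation": [0,0,0],"fingers": 255}
  ]
}}

```text
time_s: 11.5
ee_pos: [0.6072, 0.2671, -0.0132]
ee_rot: [0.551, -0.548, 0.444, -0.446]
wrist_force: [-0.4, -0.7, 0.3]
grip_width: 0.0435
```

Emit:
{"name": "play_rows", "arguments": {
  "increments": [
    {"slide": [0,0,0],"rotation": [0,0,0],"fingers": 255},
    {"slide": [0,0,0],"rotation": [0,0,0],"fingers": 255},
    {"slide": [0,0,0],"rotation": [0,0,0],"fingers": 255}
  ]
}}

```text
time_s: 11.8
ee_pos: [0.6073, 0.2672, -0.0129]
ee_rot: [0.551, -0.548, 0.444, -0.446]
wrist_force: [-0.6, -0.4, 0.8]
grip_width: 0.0357
```

```bash
python3 plan.py 0.6045 0.267 0.08 12 3 .04
```

```text
t 11.80 p [ 0.6073  0.2672 -0.0129] yaw 12.0 tilt y [ 0.005  0.001 -1.   ] q [0.23 0.57 1.47 0.   1.1  0.02] w 0.0357 F [-0.6 -0.4  0.8]
[-0.0002, -0.04, -0.001] [-0.005, -0.0, -0.0]
[-0.0002, -0.04, -0.0012] [0.0, 0.0, 0.0]
[-0.0001, -0.0129, -0.0004] [0.0, -0.0, 0.0]
left after: 0.000 m, 0.0 deg
```

Gripped at 35.7 mm, which matches the small pot. Lifting high enough to pass the large pot.

Emit:
{"name": "play_rows", "arguments": {
  "increments": [
    {"slide": [0,-0.03,0],"rotation": [-0.004,0,0],"fingers": 255},
    {"slide": [0,-0.045,0],"rotation": [0,0,0],"fingers": 255},
    {"slide": [0,-0.03,0],"rotation": [0,0,0],"fingers": 255}
  ]
}}

```text
time_s: 12.1
ee_pos: [0.6017, 0.2658, 0.0876]
ee_rot: [-0.546, 0.553, -0.448, 0.442]
wrist_force: [0.4, 0.6, 0.3]
grip_width: 0.0354
```

```bash
python3 plan.py 0.481 -0.047 0.085 12 5 .048
```

```text
t 12.10 p [0.6017 0.2658 0.0876] yaw 12.0 tilt y [-0.013 -0.003 -1.   ] q [0.23 0.46 1.41 0.   1.28 0.02] w 0.0354 F [0.4 0.6 0.3]
[0.0402, 0.0007, -0.0262] [0.014, -0.0, 0.0]
[0.0402, 0.0004, -0.0262] [0.0, 0.0, 0.0]
[0.0402, 0.0004, -0.0262] [-0.0, 0.0, 0.0]
[0.0402, 0.0004, -0.0262] [0.0, 0.0, 0.0]
[0.0402, 0.0004, -0.0262] [0.0, 0.0, 0.0]
left after: 0.095 m, 0.0 deg
```

Emit:
{"name": "play_rows", "arguments": {
  "increments": [
    {"slide": [0.04,0,-0.026],"rotation": [0.01,0,0],"fingers": 255},
    {"slide": [0.04,0,-0.026],"rotation": [0,0,0],"fingers": 255},
    {"slide": [0.04,0,-0.026],"rotation": [0,0,0],"fingers": 255},
    {"slide": [0.04,0,-0.026],"rotation": [0,0,0],"fingers": 255},
    {"slide": [0.04,0,-0.026],"rotation": [0,0,0],"fingers": 255}
  ]
}}

```text
time_s: 12.6
ee_pos: [0.5211, 0.0421, 0.0952]
ee_rot: [0.556, -0.548, 0.439, -0.446]
wrist_force: [0.7, 0.1, 0.0]
grip_width: 0.0351
```

```bash
python3 plan.py 0.481 -0.047 0.065 12 5 .04
```

```text
t 12.60 p [0.5211 0.0421 0.0952] yaw 12.5 tilt y [ 0.015  0.002 -1.   ] q [-0.15  0.09  1.84  0.    1.19 -0.37] w 0.0351 F [0.7 0.1 0. ]
[0.0306, 0.0115, -0.0231] [-0.015, 0.009, 0.001]
[0.0308, 0.0118, -0.0226] [0.0, 0.0, -0.0]
[0.0172, 0.0066, -0.0126] [0.0, -0.0, 0.0]
[0.0, 0.0, 0.0] [0.0, -0.0, 0.0]
[0.0, 0.0, 0.0] [0.0, -0.0, 0.0]
left after: 0.000 m, 0.0 deg
```

Emit:
{"name": "play_rows", "arguments": {
  "increments": [
    {"slide": [0.03,0.008,-0.022],"rotation": [-0.01,0.005,0],"fingers": 255},
    {"slide": [0.03,0.01,-0.022],"rotation": [0,0,0],"fingers": 255},
    {"slide": [0.008,0.005,-0.006],"rotation": [0,0,0],"fingers": 255},
    {"slide": [0,0,0],"rotation": [0,0,0],"fingers": 255}
  ]
}}

```text
time_s: 13.0
ee_pos: [0.4843, -0.0421, 0.072]
ee_rot: [0.55, -0.548, 0.443, -0.448]
wrist_force: [-0.5, 0.3, 0.4]
grip_width: 0.0353
```

```bash
python3 plan.py 0.481 -0.047 0.025 12 3 .02; python3 - <<'E'
from cell import arm
import cv2
for n in ("wrist",): cv2.imwrite(f"pics/{n}8.png",cv2.cvtColor(arm.read_camera(n),cv2.COLOR_RGB2BGR))
E
```

```text
t 13.00 p [ 0.4843 -0.0421  0.072 ] yaw 11.9 tilt y [ 0.007 -0.001 -1.   ] q [-0.34  0.03  1.95  0.    1.15 -0.54] w 0.0353 F [-0.5  0.3  0.4]
[0.0017, 0.0198, -0.0019] [-0.007, -0.002, 0.003]
[0.0017, 0.0198, -0.0018] [-0.0, -0.0, -0.0]
[0.0006, 0.0073, -0.0007] [0.0, -0.0, 0.0]
left after: 0.000 m, 0.0 deg
```

View pics/wrist8.png

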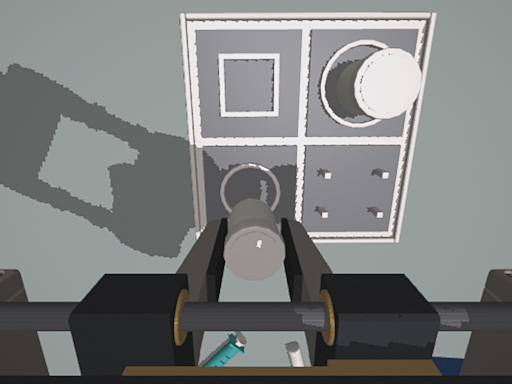

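The small pot is held over the small ring (ring at about (250,190), lid (255,250)). The large pot stands in its well. Lowering.

Emit:
{"name": "play_rows", "arguments": {
  "increments": [
    {"slide": [0.005,0.018,-0.004],"rotation": [-0.005,0,0],"fingers": 255},
    {"slide": [0.001,0.018,-0.001],"rotation": [0,0,0],"fingers": 255},
    {"slide": [0,0.008,0],"rotation": [0,0,0],"fingers": 255},
    {"slide": [0,0,0],"rotation": [0,0,0],"fingers": 255}
  ]
}}

```text
time_s: 13.45
ee_pos: [0.4856, -0.0449, 0.0296]
ee_rot: [0.551, -0.549, 0.441, -0.447]
wrist_force: [-0.1, -0.2, 0.2]
grip_width: 0.0354
```

```bash
python3 plan.py 0.481 -0.047 -0.004 12 3 .01
```

```text
t 13.45 p [ 0.4856 -0.0449  0.0296] yaw 12.2 tilt y [ 0.008 -0.003 -1.   ] q [-0.34  0.1   1.98  0.    1.05 -0.55] w 0.0354 F [-0.1 -0.2  0.2]
[0.0003, 0.0099, -0.0015] [-0.007, 0.004, 0.004]
[0.0003, 0.0099, -0.0015] [0.0, -0.0, -0.0]
[0.0003, 0.0099, -0.0015] [0.0, 0.0, 0.0]
left after: 0.004 m, 0.0 deg
```

Emit:
{"name": "play_rows", "arguments": {
  "increments": [
    {"slide": [0.002,0.008,-0.006],"rotation": [-0.007,0.003,0.004],"fingers": 255},
    {"slide": [0,0.008,-0.002],"rotation": [-0.002,0,0],"fingers": 255},
    {"slide": [0,0.006,0],"rotation": [0,0,0],"fingers": 255},
    {"slide": [0,0,0],"rotation": [0,0,0],"fingers": 255}
  ]
}}

```text
time_s: 13.85
ee_pos: [0.4797, -0.0478, 0.0077]
ee_rot: [-0.55, 0.55, -0.444, 0.445]
wrist_force: [0.5, 0.3, -0.1]
grip_width: 0.0355
```

```bash
python3 plan.py 0.481 -0.047 -0.004 12 3 .01
```

```text
t 13.85 p [ 0.4797 -0.0478  0.0077] yaw 12.2 tilt y [ 0.001 -0.001 -1.   ] q [-0.35  0.13  1.99 -0.    1.01 -0.56] w 0.0355 F [ 0.5  0.3 -0.1]
[-0.0004, 0.0099, 0.0012] [-0.0, 0.003, 0.001]
[-0.0001, 0.0017, 0.0002] [0.0, 0.0, 0.0]
[0.0, 0.0, 0.0] [0.0, 0.0, 0.0]
left after: 0.000 m, 0.0 deg
```

Emit:
{"name": "play_rows", "arguments": {
  "increments": [
    {"slide": [0,0.006,-0.001],"rotation": [-0.002,0,0],"fingers": 255},
    {"slide": [0,0.005,-0.001],"rotation": [-0.002,0,0],"fingers": 255},
    {"slide": [0,0.003,0],"rotation": [0,0,0],"fingers": 255},
    {"slide": [0,0,0],"rotation": [0,0,0],"fingers": 255}
  ]
}}

```text
time_s: 14.25
ee_pos: [0.4786, -0.0497, -0.0045]
ee_rot: [-0.548, 0.552, -0.444, 0.444]
wrist_force: [-0.3, 0.7, -0.2]
grip_width: 0.0355
```

```bash
python3 plan.py 0.481 -0.047 -0.004 12 1 .01
```

```text
t 14.25 p [ 0.4786 -0.0497 -0.0045] yaw 12.2 tilt y [-0.004 -0.004 -1.   ] q [-0.35  0.16  2.   -0.01  0.99 -0.56] w 0.0355 F [-0.3  0.7 -0.2]
[-0.0021, -0.0005, 0.003] [0.004, 0.004, 0.003]
left after: 0.000 m, 0.0 deg
```

Emit:
{"name": "play_rows", "arguments": {
  "increments": [
    {"slide": [-0.002,0.002,0.003],"rotation": [0.003,0,0],"fingers": 255},
    {"slide": [0,0,0],"rotation": [0,0,0],"fingers": 255}
  ]
}}

```text
time_s: 14.45
ee_pos: [0.4807, -0.0488, -0.0046]
ee_rot: [-0.548, 0.553, -0.443, 0.444]
wrist_force: [0.6, -0.2, 0.9]
grip_width: 0.0352
```

Emit:
{"name": "play_rows", "arguments": {
  "increments": [
    {"slide": [0,0,0],"rotation": [0,0,0],"fingers": 90},
    {"slide": [0,0,0],"rotation": [0,0,0],"fingers": 90},
    {"slide": [0,0,0],"rotation": [0,0,0],"fingers": 90},
    {"slide": [0,0,0],"rotation": [0,0,0],"fingers": 90}
  ]
}}

```text
time_s: 14.85
ee_pos: [0.4809, -0.0485, -0.0054]
ee_rot: [-0.548, 0.553, -0.443, 0.444]
wrist_force: [0.5, -0.1, 0.7]
grip_width: 0.0589
```

Emit:
{"name": "play_rows", "arguments": {
  "increments": [
    {"slide": [0,-0.03,0],"rotation": [0,0,0],"fingers": 60},
    {"slide": [0,-0.045,0],"rotation": [0,0,0],"fingers": 60},
    {"slide": [0,-0.02,0],"rotation": [0,0,0],"fingers": 60}
  ]
}}

```text
time_s: 15.15
ee_pos: [0.4771, -0.0463, 0.0879]
ee_rot: [-0.547, 0.554, -0.447, 0.441]
wrist_force: [0.8, -0.3, 0.9]
grip_width: 0.0699
```

```bash
python3 plan.py 0.354 -0.276 0.075 -20 5 .045; python3 - <<'E'
from cell import arm
import cv2
for n in ("wrist",): cv2.imwrite(f"pics/{n}9.png",cv2.cvtColor(arm.read_camera(n),cv2.COLOR_RGB2BGR))
E
```

```text
t 15.15 p [ 0.4771 -0.0463  0.0879] yaw 12.2 tilt y [-0.013 -0.002 -1.   ] q [-0.34  0.01  1.94 -0.01  1.2  -0.56] w 0.0699 F [ 0.8 -0.3  0.9]
[0.0342, 0.0026, -0.0291] [0.003, 0.148, 0.001]
[0.0381, 0.0025, -0.0238] [0.003, 0.148, 0.001]
[0.0412, 0.0024, -0.0179] [0.003, 0.148, 0.001]
[0.0434, 0.0023, -0.0116] [0.003, 0.119, 0.001]
[0.0445, 0.0022, -0.0064] [-0.0, 0.0, -0.0]
left after: 0.036 m, 0.0 deg
```

View pics/wrist9.png

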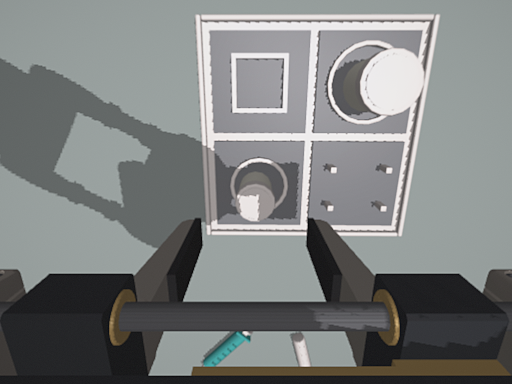

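The small pot stands in its ring, lid at (254,205). On to the vial, staying high.

Emit:
{"name": "play_rows", "arguments": {
  "increments": [
    {"slide": [0.034,0,-0.029],"rotation": [0.003,0.148,0],"fingers": 60},
    {"slide": [0.038,0,-0.024],"rotation": [0.003,0.148,0],"fingers": 60},
    {"slide": [0.041,0,-0.018],"rotation": [0.003,0.148,0],"fingers": 60},
    {"slide": [0.043,0,-0.012],"rotation": [0.003,0.119,0],"fingers": 60},
    {"slide": [0.045,0,-0.006],"rotation": [0,0,0],"fingers": 60}
  ]
}}

```text
time_s: 15.7
ee_pos: [0.3704, -0.2451, 0.0892]
ee_rot: [-0.404, 0.401, -0.579, 0.584]
wrist_force: [0.5, -0.5, 0.2]
grip_width: 0.0701
```

```bash
python3 plan.py 0.354 -0.276 0.075 -20 4 .04
```

```text
t 15.70 p [ 0.3704 -0.2451  0.0892] yaw -20.6 tilt y [ 0.007 -0.004 -1.   ] q [-0.86 -0.11  2.05  0.    1.19 -0.5 ] w 0.0701 F [ 0.5 -0.5  0.2]
[0.0346, 0.0142, -0.0046] [-0.008, -0.011, 0.002]
[0.0, 0.0, 0.0] [0.0, -0.0, 0.0]
[0.0, 0.0, 0.0] [-0.0, -0.0, 0.0]
[0.0, 0.0, 0.0] [-0.0, -0.0, 0.0]
left after: 0.000 m, 0.0 deg
```

Emit:
{"name": "play_rows", "arguments": {
  "increments": [
    {"slide": [0.02,0.008,-0.003],"rotation": [-0.006,-0.008,0],"fingers": 60},
    {"slide": [0,0.005,0],"rotation": [0,0,0],"fingers": 60},
    {"slide": [0,0,0],"rotation": [0,0,0],"fingers": 60}
  ]
}}

```text
time_s: 16.0
ee_pos: [0.3571, -0.2667, 0.0736]
ee_rot: [-0.402, 0.403, -0.581, 0.582]
wrist_force: [-0.4, -0.3, 0.1]
grip_width: 0.0702
```

```bash
python3 plan.py 0.354 -0.276 0.04 -20 4 .02; python3 - <<'E'
from cell import arm
import cv2
for n in ("wrist",): cv2.imwrite(f"pics/{n}10.png",cv2.cvtColor(arm.read_camera(n),cv2.COLOR_RGB2BGR))
E
```

```text
t 16.00 p [ 0.3571 -0.2667  0.0736] yaw -20.7 tilt y [ 0.    -0.002 -1.   ] q [-0.91 -0.07  2.05 -0.    1.16 -0.55] w 0.0702 F [-0.4 -0.3  0.1]
[0.0056, 0.0192, 0.0002] [-0.001, -0.011, 0.001]
[0.0042, 0.0144, 0.0001] [0.0, -0.0, -0.0]
[0.0, 0.0, 0.0] [0.0, -0.0, 0.0]
[0.0, 0.0, 0.0] [0.0, -0.0, 0.0]
left after: 0.000 m, 0.0 deg
```

View pics/wrist10.png

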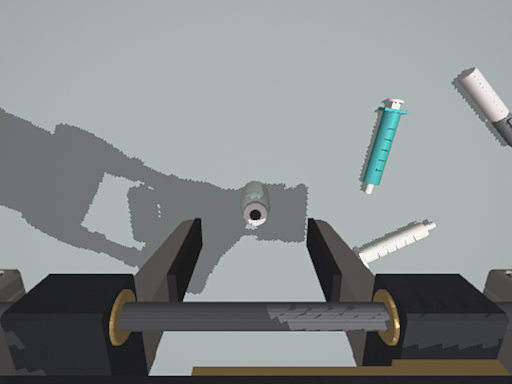

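The vial at (256,212) is centred between the fingers. Descending.

Emit:
{"name": "play_rows", "arguments": {
  "increments": [
    {"slide": [0.007,0.018,0],"rotation": [0,-0.008,0],"fingers": 60},
    {"slide": [0.003,0.018,0],"rotation": [0,0,0],"fingers": 60},
    {"slide": [0,0.01,0],"rotation": [0,0,0],"fingers": 60},
    {"slide": [0,0,0],"rotation": [0,0,0],"fingers": 60}
  ]
}}

```text
time_s: 16.45
ee_pos: [0.3568, -0.2725, 0.0267]
ee_rot: [-0.407, 0.407, -0.577, 0.579]
wrist_force: [-0.7, 0.6, 0.3]
grip_width: 0.0702
```

```bash
python3 plan.py 0.354 -0.276 -0.028 -20 4 .02
```

```text
t 16.45 p [ 0.3568 -0.2725  0.0267] yaw -19.7 tilt y [ 0.002 -0.002 -1.   ] q [-0.92  0.01  2.08  0.    1.05 -0.58] w 0.0702 F [-0.7  0.6  0.3]
[0.0015, 0.0199, -0.0006] [-0.002, 0.005, 0.001]
[0.0015, 0.0199, -0.0005] [-0.0, -0.0, -0.0]
[0.0012, 0.0149, -0.0004] [0.0, 0.0, 0.0]
[0.0, 0.0, 0.0] [0.0, 0.0, -0.0]
left after: 0.000 m, 0.0 deg
```

Emit:
{"name": "play_rows", "arguments": {
  "increments": [
    {"slide": [0.004,0.018,-0.002],"rotation": [-0.002,0.003,0],"fingers": 60},
    {"slide": [0,0.018,-0.001],"rotation": [-0.002,0,0],"fingers": 60},
    {"slide": [0,0.012,-0.001],"rotation": [-0.002,0,0],"fingers": 60},
    {"slide": [0,0,0],"rotation": [0,0,0],"fingers": 60}
  ]
}}

```text
time_s: 16.85
ee_pos: [0.3548, -0.2744, -0.0202]
ee_rot: [-0.406, 0.408, -0.577, 0.579]
wrist_force: [0.1, 0.9, 0.0]
grip_width: 0.0701
```

```bash
python3 plan.py 0.354 -0.276 -0.028 -20 2 .02;  python3 - <<'E'
from cell import arm
import cv2
for n in ("wrist",): cv2.imwrite(f"pics/{n}11.png",cv2.cvtColor(arm.read_camera(n),cv2.COLOR_RGB2BGR))
E
```

```text
t 16.85 p [ 0.3548 -0.2744 -0.0202] yaw -19.6 tilt y [-0.001 -0.003 -1.   ] q [-0.93  0.11  2.1  -0.    0.94 -0.58] w 0.0701 F [0.1 0.9 0. ]
[0.0017, 0.0078, -0.0003] [0.0, 0.006, 0.003]
[0.0, 0.0, 0.0] [-0.0, -0.0, 0.0]
left after: 0.000 m, 0.0 deg
```

View pics/wrist11.png

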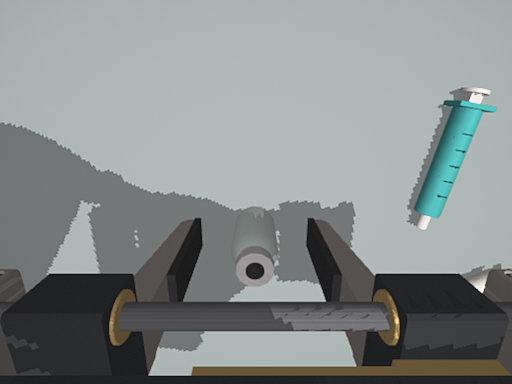

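Emit:
{"name": "play_rows", "arguments": {
  "increments": [
    {"slide": [0.001,0.007,0],"rotation": [0,0.004,0.002],"fingers": 60},
    {"slide": [0,0,0],"rotation": [0,0,0],"fingers": 255},
    {"slide": [0,0,0],"rotation": [0,0,0],"fingers": 255},
    {"slide": [0,0,0],"rotation": [0,0,0],"fingers": 255},
    {"slide": [0,0,0],"rotation": [0,0,0],"fingers": 255}
  ]
}}

```text
time_s: 17.4
ee_pos: [0.357, -0.2781, -0.024]
ee_rot: [-0.406, 0.406, -0.576, 0.581]
wrist_force: [-0.1, -0.2, -0.5]
grip_width: 0.0402
```

Emit:
{"name": "play_rows", "arguments": {
  "increments": [
    {"slide": [0,0,0],"rotation": [0,0,0],"fingers": 255},
    {"slide": [0,0,0],"rotation": [0,0,0],"fingers": 255},
    {"slide": [0,0,0],"rotation": [0,0,0],"fingers": 255}
  ]
}}

```text
time_s: 17.7
ee_pos: [0.3571, -0.2783, -0.0237]
ee_rot: [-0.406, 0.406, -0.576, 0.582]
wrist_force: [-0.7, -0.8, -0.5]
grip_width: 0.027
```

```bash
python3 plan.py 0.354 -0.276 0.06 -20 2 .04
```

```text
t 17.70 p [ 0.3571 -0.2783 -0.0237] yaw -19.9 tilt y [ 0.004 -0.007 -1.   ] q [-0.93  0.12  2.09 -0.    0.93 -0.58] w 0.0270 F [-0.7 -0.8 -0.5]
[-0.0004, -0.04, -0.0015] [-0.006, 0.002, 0.005]
[-0.0005, -0.04, -0.0018] [-0.0, 0.0, 0.0]
left after: 0.004 m, 0.0 deg
```

Emit:
{"name": "play_rows", "arguments": {
  "increments": [
    {"slide": [0,0,0],"rotation": [0,0,0],"fingers": 255},
    {"slide": [0,-0.025,0],"rotation": [-0.003,0,0.004],"fingers": 255},
    {"slide": [0,-0.035,0],"rotation": [-0.003,0,0],"fingers": 255},
    {"slide": [0,-0.035,0],"rotation": [0,0,0],"fingers": 255},
    {"slide": [0,-0.015,0],"rotation": [0,0,0],"fingers": 255}
  ]
}}

```text
time_s: 18.2
ee_pos: [0.3544, -0.275, 0.0865]
ee_rot: [0.406, -0.406, 0.582, -0.576]
wrist_force: [-0.2, -0.8, -0.0]
grip_width: 0.0274
```

```bash
python3 plan.py 0.460 0.0513 0.09 12 5 .046; python3 - <<'E'
from cell import arm
import cv2
for n in ("wrist",): cv2.imwrite(f"pics/{n}12.png",cv2.cvtColor(arm.read_camera(n),cv2.COLOR_RGB2BGR))
E
```

```text
t 18.20 p [ 0.3544 -0.275   0.0865] yaw -19.9 tilt y [-0.006  0.007 -1.   ] q [-0.93 -0.07  2.03 -0.    1.2  -0.58] w 0.0274 F [-0.2 -0.8 -0. ]
[-0.046, -0.0003, -0.0016] [0.002, -0.148, -0.002]
[-0.0457, -0.0003, 0.0052] [0.002, -0.148, -0.002]
[-0.0444, -0.0004, 0.0119] [0.002, -0.148, -0.002]
[-0.0422, -0.0004, 0.0183] [0.001, -0.113, -0.001]
[-0.0399, -0.0005, 0.0229] [0.0, -0.0, 0.0]
left after: 0.113 m, 0.0 deg
```

View pics/wrist12.png

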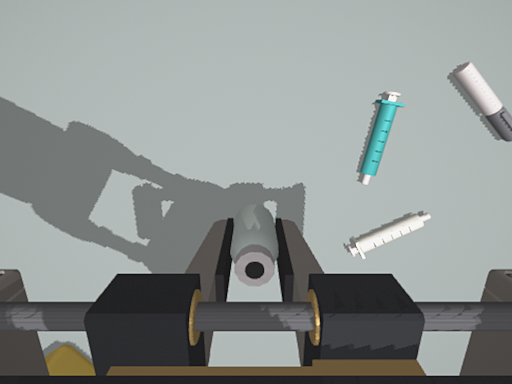

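The vial is held upright, cap at (255,268). Carrying it to the square well.

Emit:
{"name": "play_rows", "arguments": {
  "increments": [
    {"slide": [-0.046,0,-0.002],"rotation": [0.002,-0.148,-0.002],"fingers": 255},
    {"slide": [-0.046,0,0.005],"rotation": [0.002,-0.148,-0.002],"fingers": 255},
    {"slide": [-0.044,0,0.012],"rotation": [0.002,-0.148,-0.002],"fingers": 255},
    {"slide": [-0.042,0,0.018],"rotation": [0,-0.113,0],"fingers": 255},
    {"slide": [-0.04,0,0.023],"rotation": [0,0,0],"fingers": 255}
  ]
}}

```text
time_s: 18.75
ee_pos: [0.4253, -0.0557, 0.087]
ee_rot: [-0.551, 0.553, -0.44, 0.445]
wrist_force: [0.9, -0.8, -0.8]
grip_width: 0.0274
```

```bash
python3 plan.py 0.460 0.0513 0.075 12 5 .04
```

```text
t 18.75 p [ 0.4253 -0.0557  0.087 ] yaw 12.6 tilt y [ 0.004 -0.007 -1.   ] q [-0.41 -0.14  2.09 -0.    1.19 -0.63] w 0.0274 F [ 0.9 -0.8 -0.8]
[-0.0343, 0.0041, 0.0202] [-0.003, 0.011, 0.007]
[-0.0345, 0.0043, 0.0199] [0.0, 0.0, -0.0]
[-0.0285, 0.0035, 0.0164] [0.0, -0.0, -0.0]
[0.0, 0.0, 0.0] [0.0, -0.0, 0.0]
[0.0, 0.0, 0.0] [0.0, -0.0, 0.0]
left after: 0.000 m, 0.0 deg
```

Emit:
{"name": "play_rows", "arguments": {
  "increments": [
    {"slide": [-0.034,0.002,0.02],"rotation": [-0.003,0.006,0.006],"fingers": 255},
    {"slide": [-0.034,0.004,0.02],"rotation": [0,0,0],"fingers": 255},
    {"slide": [-0.018,0.004,0.01],"rotation": [0,0,0],"fingers": 255},
    {"slide": [0,0,0],"rotation": [0,0,0],"fingers": 255}
  ]
}}

```text
time_s: 19.15
ee_pos: [0.4546, 0.0485, 0.0731]
ee_rot: [-0.552, 0.553, -0.443, 0.441]
wrist_force: [0.5, 0.4, -1.0]
grip_width: 0.0274
```

```bash
python3 plan.py 0.460 0.0513 0.04 12 3 .02; python3 - <<'E'
from cell import arm
import cv2
for n in ("wrist",): cv2.imwrite(f"pics/{n}13.png",cv2.cvtColor(arm.read_camera(n),cv2.COLOR_RGB2BGR))
E
```

```text
t 19.15 p [0.4546 0.0485 0.0731] yaw 12.7 tilt y [-0.003  0.001 -1.   ] q [-0.16 -0.03  2.02 -0.    1.16 -0.38] w 0.0274 F [ 0.5  0.4 -1. ]
[-0.0009, 0.0197, 0.0035] [0.003, 0.012, -0.001]
[-0.0007, 0.0134, 0.0024] [-0.0, -0.0, -0.0]
[0.0, 0.0, 0.0] [0.0, -0.0, 0.0]
left after: 0.000 m, 0.0 deg
```

View pics/wrist13.png

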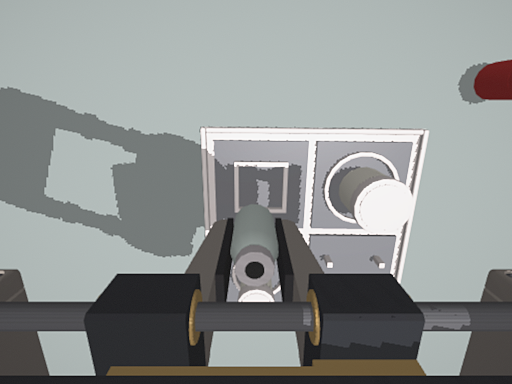

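The square frame at (262,187) is about 5 mm ahead of the vial along the jaw direction, which matches the computed correction. Lowering with that correction.

Emit:
{"name": "play_rows", "arguments": {
  "increments": [
    {"slide": [-0.001,0.015,0.006],"rotation": [0.002,0.008,0],"fingers": 255},
    {"slide": [0,0.015,0.001],"rotation": [0,0,0],"fingers": 255},
    {"slide": [0,0.005,0],"rotation": [0,0,0],"fingers": 255},
    {"slide": [0,0,0],"rotation": [0,0,0],"fingers": 255}
  ]
}}

```text
time_s: 19.6
ee_pos: [0.4604, 0.0462, 0.0366]
ee_rot: [-0.549, 0.55, -0.445, 0.445]
wrist_force: [-0.2, -0.5, -0.1]
grip_width: 0.0275
```

```bash
python3 plan.py 0.460 0.0513 -0.0147 12 3 .02
```

```text
t 19.60 p [0.4604 0.0462 0.0366] yaw 12.0 tilt y [-0.002 -0.001 -1.   ] q [-0.16  0.04  2.03 -0.    1.08 -0.37] w 0.0275 F [-0.2 -0.5 -0.1]
[-0.002, 0.0199, 0.0003] [0.003, -0.0, 0.001]
[-0.002, 0.0199, 0.0003] [-0.0, 0.0, -0.0]
[-0.0011, 0.0115, 0.0001] [-0.0, 0.0, 0.0]
left after: 0.000 m, 0.0 deg
```

Emit:
{"name": "play_rows", "arguments": {
  "increments": [
    {"slide": [-0.005,0.015,0],"rotation": [0.002,0,0],"fingers": 255},
    {"slide": [0,0.01,0],"rotation": [-0.001,0,0],"fingers": 255},
    {"slide": [0,0.007,0],"rotation": [-0.001,0,0],"fingers": 255},
    {"slide": [0,0,0],"rotation": [0,0,0],"fingers": 255}
  ]
}}

```text
time_s: 20.0
ee_pos: [0.4608, 0.0484, 0.0054]
ee_rot: [-0.548, 0.549, -0.445, 0.447]
wrist_force: [0.5, 1.0, -0.7]
grip_width: 0.0271
```

```bash
python3 plan.py 0.460 0.0513 -0.0147 12 3 .02
```

```text
t 20.00 p [0.4608 0.0484 0.0054] yaw 11.8 tilt y [ 0.001 -0.002 -1.   ] q [-0.16  0.09  2.05 -0.    1.   -0.36] w 0.0271 F [ 0.5  1.  -0.7]
[-0.003, 0.0198, -0.0002] [-0.0, -0.003, 0.002]
[-0.0, 0.0003, -0.0] [0.0, 0.0, 0.0]
[0.0, 0.0, 0.0] [0.0, 0.0, 0.0]
left after: 0.000 m, 0.0 deg
```

Emit:
{"name": "play_rows", "arguments": {
  "increments": [
    {"slide": [-0.003,0.009,0],"rotation": [-0.001,0,0.001],"fingers": 255},
    {"slide": [0,0.006,-0.001],"rotation": [-0.002,0,0],"fingers": 255},
    {"slide": [0,0.003,0],"rotation": [0,0,0],"fingers": 255},
    {"slide": [0,0,0],"rotation": [0,0,0],"fingers": 255}
  ]
}}

```text
time_s: 20.4
ee_pos: [0.4602, 0.0509, -0.0131]
ee_rot: [-0.548, 0.55, -0.446, 0.446]
wrist_force: [0.1, -0.1, -1.1]
grip_width: 0.0273
```

```bash
python3 plan.py 0.460 0.0513 -0.0147 12 1 .02
```

```text
t 20.40 p [ 0.4602  0.0509 -0.0131] yaw 11.8 tilt y [-0.001 -0.002 -1.   ] q [-0.15  0.13  2.05 -0.    0.96 -0.35] w 0.0273 F [ 0.1 -0.1 -1.1]
[-0.0004, 0.0016, -0.0001] [0.001, -0.003, 0.002]
left after: 0.000 m, 0.0 deg
```

Emit:
{"name": "play_rows", "arguments": {
  "increments": [
    {"slide": [0,0.002,0],"rotation": [0,0,0.001],"fingers": 255},
    {"slide": [0,0.001,0],"rotation": [0,0,0],"fingers": 255},
    {"slide": [0,0,0],"rotation": [0,0,0],"fingers": 255}
  ]
}}

```text
time_s: 20.7
ee_pos: [0.4609, 0.0508, -0.0144]
ee_rot: [-0.548, 0.55, -0.446, 0.446]
wrist_force: [0.5, 0.3, -1.0]
grip_width: 0.0276
```

Emit:
{"name": "play_rows", "arguments": {
  "increments": [
    {"slide": [0,0.001,0],"rotation": [0,0,0],"fingers": 255},
    {"slide": [0,0,0],"rotation": [0,0,0],"fingers": 110},
    {"slide": [0,0,0],"rotation": [0,0,0],"fingers": 110},
    {"slide": [0,0,0],"rotation": [0,0,0],"fingers": 110},
    {"slide": [0,0,0],"rotation": [0,0,0],"fingers": 110}
  ]
}}

```text
time_s: 21.2
ee_pos: [0.4618, 0.0507, -0.015]
ee_rot: [-0.549, 0.549, -0.445, 0.446]
wrist_force: [-0.7, -0.4, 0.2]
grip_width: 0.0522
```

Emit:
{"name": "play_rows", "arguments": {
  "increments": [
    {"slide": [0,-0.03,0],"rotation": [0,0,0],"fingers": 110},
    {"slide": [0,-0.04,0],"rotation": [0,0,0],"fingers": 110},
    {"slide": [0,-0.03,0],"rotation": [0,0,0],"fingers": 110}
  ]
}}

```text
time_s: 21.5
ee_pos: [0.4564, 0.0515, 0.0825]
ee_rot: [-0.546, 0.551, -0.449, 0.442]
wrist_force: [1.0, -1.4, -1.2]
grip_width: 0.0519
```

```bash
python3 plan.py 0.474 -0.38 0.09 -81 5 .045; python3 - <<'E'
from cell import arm
import cv2
for n in ("wrist",): cv2.imwrite(f"pics/{n}14.png",cv2.cvtColor(arm.read_camera(n),cv2.COLOR_RGB2BGR))
E
```

```text
t 21.50 p [0.4564 0.0515 0.0825] yaw 11.8 tilt y [-0.012  0.    -1.   ] q [-0.15 -0.03  2.   -0.    1.19 -0.36] w 0.0519 F [ 1.  -1.4 -1.2]
[0.0444, -0.0008, -0.0074] [0.001, 0.148, 0.001]
[0.045, -0.0009, -0.0008] [0.001, 0.148, 0.001]
[0.0446, -0.0009, 0.0058] [0.001, 0.148, 0.001]
[0.0433, -0.0009, 0.0124] [0.001, 0.148, 0.001]
[0.041, -0.0009, 0.0186] [0.001, 0.148, 0.001]
left after: 0.207 m, 50.4 deg
```

View pics/wrist14.png

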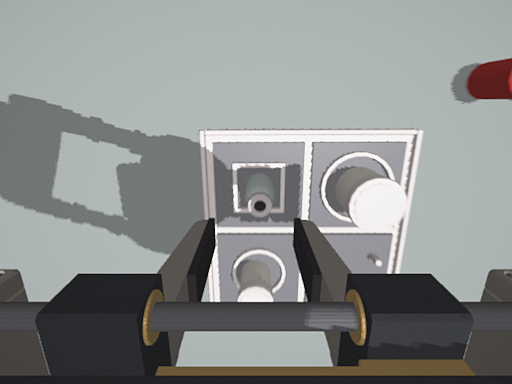

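The vial is in the square frame, cap at (260,205). Now the syringe, at yaw -81°.

Emit:
{"name": "play_rows", "arguments": {
  "increments": [
    {"slide": [0.044,-0.002,-0.007],"rotation": [0.001,0.148,0],"fingers": 110},
    {"slide": [0.045,-0.001,-0.001],"rotation": [0.001,0.148,0],"fingers": 110},
    {"slide": [0.045,-0.001,0.006],"rotation": [0.001,0.148,0],"fingers": 110},
    {"slide": [0.043,-0.001,0.012],"rotation": [0.001,0.148,0],"fingers": 110},
    {"slide": [0.041,-0.001,0.019],"rotation": [0.001,0.148,0],"fingers": 110}
  ]
}}

```text
time_s: 22.05
ee_pos: [0.4709, -0.1762, 0.0963]
ee_rot: [-0.35, 0.346, -0.613, 0.618]
wrist_force: [0.9, -0.1, 0.1]
grip_width: 0.0523
```

```bash
python3 plan.py 0.474 -0.38 0.09 -81 5 .045
```

```text
t 22.05 p [ 0.4709 -0.1762  0.0963] yaw -31.1 tilt y [ 0.009 -0.002 -1.   ] q [-0.6   0.04  1.89  0.    1.2  -0.06] w 0.0523 F [ 0.9 -0.1  0.1]
[0.0382, 0.0015, 0.0238] [-0.001, 0.148, -0.001]
[0.0342, 0.0015, 0.0292] [-0.001, 0.148, -0.001]
[0.0296, 0.0015, 0.0339] [-0.001, 0.148, -0.001]
[0.0242, 0.0015, 0.0379] [-0.001, 0.148, -0.001]
[0.0098, 0.0008, 0.0219] [-0.001, 0.148, -0.001]
left after: 0.000 m, 7.5 deg
```

Emit:
{"name": "play_rows", "arguments": {
  "increments": [
    {"slide": [0.038,0.001,0.024],"rotation": [-0.001,0.148,0],"fingers": 110},
    {"slide": [0.034,0.001,0.029],"rotation": [-0.001,0.148,0],"fingers": 110},
    {"slide": [0.03,0.001,0.034],"rotation": [-0.001,0.148,0],"fingers": 110},
    {"slide": [0.024,0.001,0.038],"rotation": [-0.001,0.148,0],"fingers": 110},
    {"slide": [0.004,0,0.01],"rotation": [-0.001,0.148,0],"fingers": 110}
  ]
}}

```text
time_s: 22.55
ee_pos: [0.4721, -0.3792, 0.0911]
ee_rot: [-0.099, 0.094, -0.7, 0.701]
wrist_force: [0.5, 0.4, -0.2]
grip_width: 0.0521
```

```bash
python3 plan.py 0.474 -0.38 0.09 -81 2 .03;python3 - <<'E'
from cell import arm
import cv2
for n in ("wrist",): cv2.imwrite(f"pics/{n}15.png",cv2.cvtColor(arm.read_camera(n),cv2.COLOR_RGB2BGR))
E
```

```text
t 22.55 p [ 0.4721 -0.3792  0.0911] yaw -74.3 tilt y [ 0.007 -0.    -1.   ] q [-0.88  0.31  1.6   0.01  1.23  0.41] w 0.0521 F [ 0.5  0.4 -0.2]
[-0.0016, 0.0011, 0.0013] [-0.002, 0.118, -0.007]
[0.0, 0.0, 0.0] [-0.0, 0.0, 0.0]
left after: 0.000 m, 0.0 deg
```

View pics/wrist15.png

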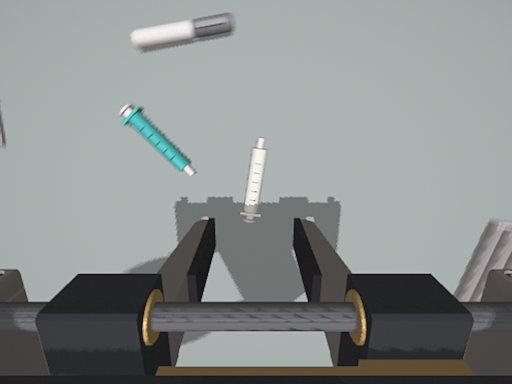

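The white syringe runs from the cap at (262,138) to the flange at (250,217), between the fingers. The turquoise one is well to the left. Finish the turn, then measure the syringe with the wrist camera.

Emit:
{"name": "play_rows", "arguments": {
  "increments": [
    {"slide": [-0.001,0.002,0.001],"rotation": [0,0.115,-0.006],"fingers": 130},
    {"slide": [0,0,0],"rotation": [0,0,0],"fingers": 130}
  ]
}}

```text
time_s: 22.8
ee_pos: [0.4727, -0.3799, 0.0877]
ee_rot: [0.054, -0.054, 0.705, -0.705]
wrist_force: [0.3, -0.2, -0.7]
grip_width: 0.0452
```

```bash
cat > wsyr.py <<'E'
from cell import arm
import cv2,sys
from h import *
mw=arm.camera_model("wrist"); im=cv2.cvtColor(arm.read_camera("wrist"),cv2.COLOR_RGB2BGR); cv2.imwrite("pics/"+sys.argv[1],im)
x0,y0,x1,y1=map(int,sys.argv[2:6]); zt=float(sys.argv[6])
c=im[y0:y1,x0:x1].astype(int); g=c.mean(2); thr=int(sys.argv[7]) if len(sys.argv)>7 else 200
m=(g>thr).astype(np.uint8); n,l,st,ce=cv2.connectedComponentsWithStats(m); 
print(np.median(g), st[:,4])
i=1+np.argmax(st[1:,4]); ys,xs=np.nonzero(l==i)
P=np.array([onz(mw,u+x0,v+y0,zt)[:2] for u,v in zip(xs,ys)])*1000
vx,vy,cx,cy=cv2.fitLine(P.astype(np.float32),cv2.DIST_L2,0,.01,.01).ravel(); 
a=np.array([vx,vy]); t=(P-[cx,cy])@a; w=(P-[cx,cy])@np.array([-vy,vx])
print("yaw",np.degrees(np.arctan2(vy,vx)),"len",np.ptp(t),"ends",np.array([cx,cy])+a*t.min(),np.array([cx,cy])+a*t.max(),"mid",np.array([cx,cy])+a*(t.min()+t.max())/2,"w",np.ptp(w))
E
python3 plan.py; python3 wsyr.py w16.png 205 115 300 235 0.008 200
```

```text
t 22.80 p [ 0.4727 -0.3799  0.0877] yaw -81.2 tilt y [ 0.  0. -1.] q [-0.88  0.32  1.59  0.    1.23  0.54] w 0.0452 F [ 0.3 -0.2 -0.7]
177.33333333333334 [10703   697]
yaw 7.9341755 len 70.14779020755512 ends [ 449.87162336 -383.00892342] [ 519.34791089 -373.32605024] mid [ 484.60976713 -378.16748683] w 12.957655277466046
```

View pics/w16.png

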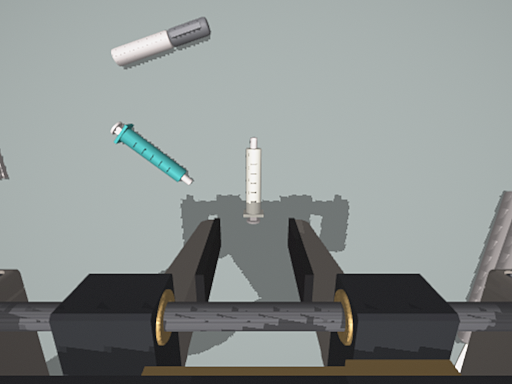

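Wrist measurement: syringe yaw about 8–9° and axis through (474, -379.6), in agreement with the top camera. Descending carefully, because the fingertips will come close to the bench.

Emit:
{"name": "play_rows", "arguments": {
  "increments": [
    {"slide": [0,0.03,0],"rotation": [0,0,0],"fingers": 150},
    {"slide": [-0.001,0.03,0],"rotation": [0,0,0],"fingers": 150},
    {"slide": [-0.001,0.02,0],"rotation": [0,0,0],"fingers": 150},
    {"slide": [0,0,0],"rotation": [0,0,0],"fingers": 150}
  ]
}}

```text
time_s: 23.25
ee_pos: [0.4764, -0.3763, 0.007]
ee_rot: [-0.064, 0.062, -0.704, 0.705]
wrist_force: [0.0, 0.5, -0.1]
grip_width: 0.0377
```

```bash
python3 plan.py 0.474 -0.3797 -0.02 -81.2 2 .015;python3 - <<'E'
from cell import arm
import cv2
for n in ("wrist",): cv2.imwrite(f"pics/{n}17.png",cv2.cvtColor(arm.read_camera(n),cv2.COLOR_RGB2BGR))
E
```

```text
t 23.25 p [ 0.4764 -0.3763  0.007 ] yaw -79.8 tilt y [ 0.002 -0.001 -1.   ] q [-0.87  0.42  1.64  0.    1.08  0.52] w 0.0377 F [ 0.   0.5 -0.1]
[0.0017, 0.0148, 0.0016] [-0.001, 0.025, -0.002]
[0.0013, 0.0122, 0.0014] [0.0, -0.0, 0.0]
left after: 0.000 m, 0.0 deg
```

View pics/wrist17.png

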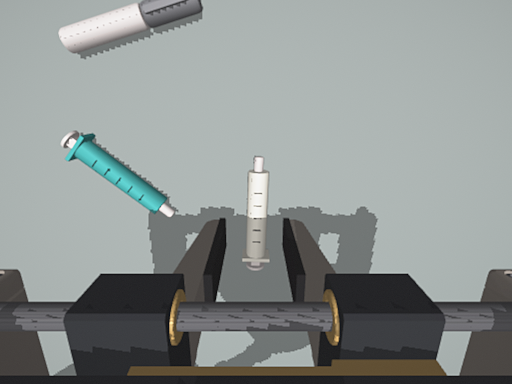

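Emit:
{"name": "play_rows", "arguments": {
  "increments": [
    {"slide": [0.003,0.013,0.003],"rotation": [-0.001,0.022,-0.001],"fingers": 150},
    {"slide": [0.001,0.01,0.001],"rotation": [0,0,0],"fingers": 150},
    {"slide": [0,0,0],"rotation": [0,0,0],"fingers": 150}
  ]
}}

```text
time_s: 23.6
ee_pos: [0.4756, -0.3834, -0.0125]
ee_rot: [-0.058, 0.054, -0.703, 0.707]
wrist_force: [0.5, 0.3, -0.5]
grip_width: 0.0382
```

```bash
python3 plan.py 0.474 -0.3797 -0.032 -81.2 2 .01;python3 - <<'E'
from cell import arm
import cv2
for n in ("wrist","scene"): cv2.imwrite(f"pics/{n}18.png",cv2.cvtColor(arm.read_camera(n),cv2.COLOR_RGB2BGR))
a=cv2.imread("pics/scene18.png")[100:260,30:200]; cv2.imwrite("pics/s18c.png",cv2.resize(a,None,fx=4,fy=4))
E
```

```text
t 23.60 p [ 0.4756 -0.3834 -0.0125] yaw -80.9 tilt y [ 0.006 -0.006 -1.   ] q [-0.88  0.45  1.64  0.    1.04  0.54] w 0.0382 F [ 0.5  0.3 -0.5]
[0.0006, 0.0098, -0.002] [-0.007, 0.005, -0.005]
[0.0005, 0.0097, -0.002] [-0.0, 0.0, -0.0]
left after: 0.000 m, 0.0 deg
```

View pics/wrist18.png

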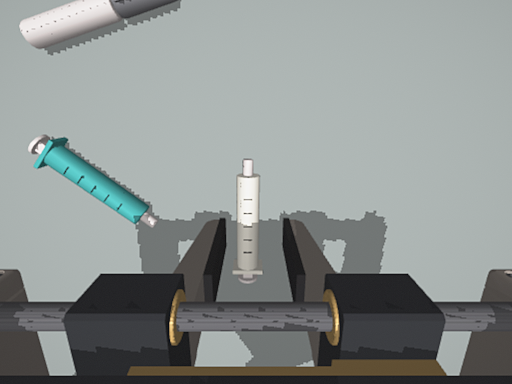

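View pics/s18c.png

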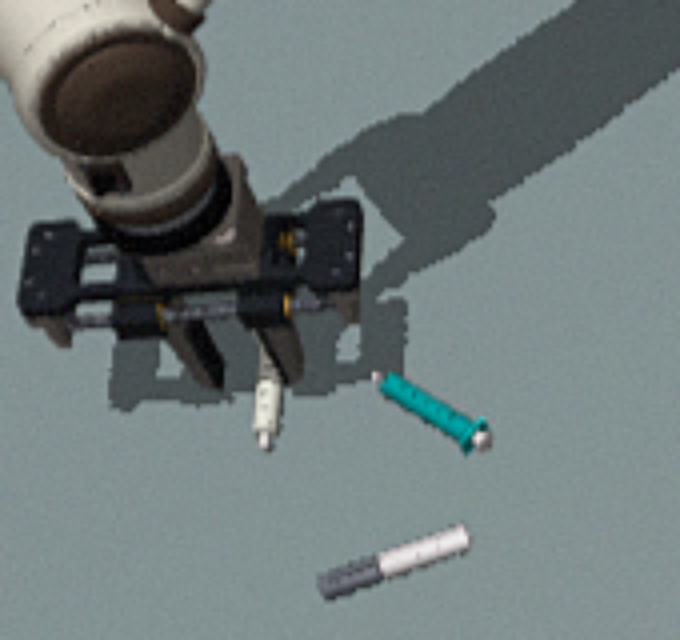

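```bash
python3 - <<'E'
from cell import arm
from h import *
from plan import info
s,M=info(); p=s["ee_pos"]; ms=arm.camera_model("scene")
print(p)
for k in (.03,.034,.038,.042):
  print(k,[proj(ms,p+M@np.array([dx,-k,sgn*h])).round(1).tolist() for sgn in (1,-1) for h in (.019,) for dx in (-.01,.01)])
E
python3 - <<'E'
import cv2
a=cv2.imread("pics/scene18.png")[160:210,60:120]; cv2.imwrite("pics/s18d.png",cv2.resize(a,None,fx=10,fy=10,interpolation=cv2.INTER_NEAREST))
E
```

```text
[ 0.47624839 -0.38396756 -0.0113843 ]
0.03 [[85.8, 198.2], [86.4, 191.5], [101.1, 196.9], [101.6, 190.2]]
0.034 [[85.3, 197.4], [86.0, 190.7], [100.7, 196.1], [101.2, 189.4]]
0.038 [[84.9, 196.5], [85.5, 189.8], [100.2, 195.2], [100.7, 188.5]]
0.042 [[84.4, 195.7], [85.0, 189.0], [99.8, 194.4], [100.3, 187.7]]
```

View pics/s18d.png

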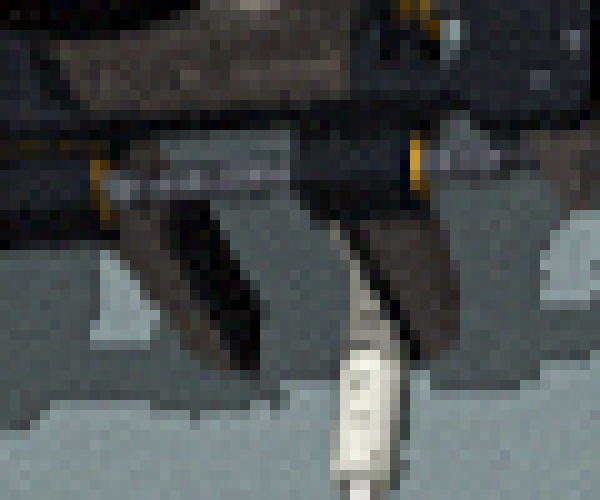

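The tip offset from this view is 36–38 mm. I'll descend to reported z ≈ -0.031, giving tips about 6 mm above the bench, and watch the force.

Emit:
{"name": "play_rows", "arguments": {
  "increments": [
    {"slide": [0,0.008,-0.004],"rotation": [-0.005,0,-0.005],"fingers": 150},
    {"slide": [0,0.008,-0.002],"rotation": [-0.003,0,0],"fingers": 150},
    {"slide": [0,0,0],"rotation": [0,0,0],"fingers": 150}
  ]
}}

```text
time_s: 24.0
ee_pos: [0.476, -0.3785, -0.0273]
ee_rot: [-0.057, 0.055, -0.704, 0.705]
wrist_force: [-0.5, 0.4, -0.1]
grip_width: 0.0377
```

```bash
python3 plan.py 0.474 -0.3797 -0.031 -81.2 2 .01
```

```text
t 24.00 p [ 0.476  -0.3785 -0.0273] yaw -80.9 tilt y [ 0.002 -0.001 -1.   ] q [-0.87  0.48  1.64  0.    1.02  0.54] w 0.0377 F [-0.5  0.4 -0.1]
[0.0022, 0.0037, 0.0009] [-0.002, 0.005, -0.002]
[0.0, 0.0, 0.0] [-0.0, -0.0, -0.0]
left after: 0.000 m, 0.0 deg
```

Emit:
{"name": "play_rows", "arguments": {
  "increments": [
    {"slide": [0.002,0.004,0.001],"rotation": [-0.001,0.004,-0.002],"fingers": 150},
    {"slide": [0,0,0],"rotation": [0,0,0],"fingers": 150}
  ]
}}

```text
time_s: 24.2
ee_pos: [0.474, -0.3796, -0.032]
ee_rot: [-0.054, 0.055, -0.705, 0.705]
wrist_force: [-1.1, 0.0, -0.7]
grip_width: 0.038
```

```bash
python3 plan.py 0.474 -0.3797 -0.032 -81.2 1 .01
```

```text
t 24.20 p [ 0.474  -0.3796 -0.032 ] yaw -81.1 tilt y [-0. -0. -1.] q [-0.87  0.48  1.64 -0.    1.02  0.54] w 0.0380 F [-1.1  0.  -0.7]
[0.0, 0.0, 0.0001] [-0.0, 0.001, 0.0]
left after: 0.000 m, 0.0 deg
```

On position with no bench contact. Closing.

Emit:
{"name": "play_rows", "arguments": {
  "increments": [
    {"slide": [0,0,0],"rotation": [0,0,0],"fingers": 255},
    {"slide": [0,0,0],"rotation": [0,0,0],"fingers": 255},
    {"slide": [0,0,0],"rotation": [0,0,0],"fingers": 255},
    {"slide": [0,0,0],"rotation": [0,0,0],"fingers": 255},
    {"slide": [0,0,0],"rotation": [0,0,0],"fingers": 255}
  ],
  "squeeze": 14
}}

```text
time_s: 24.7
ee_pos: [0.4744, -0.3802, -0.0314]
ee_rot: [-0.055, 0.054, -0.705, 0.705]
wrist_force: [-0.2, -0.6, 0.3]
grip_width: 0.0153
```

```bash
python3 plan.py 0.474 -0.3797 -0.032 -81.2 1 .01
```

```text
t 24.70 p [ 0.4744 -0.3802 -0.0314] yaw -81.2 tilt y [ 0.    -0.001 -1.   ] q [-0.87  0.48  1.64 -0.    1.02  0.54] w 0.0153 F [-0.2 -0.6  0.3]
[0.0003, 0.0006, -0.0006] [-0.001, 0.001, -0.0]
left after: 0.000 m, 0.0 deg
```

Gripped at 15.3 mm, which matches the barrel. Lifting.

Emit:
{"name": "play_rows", "arguments": {
  "increments": [
    {"slide": [0,0,0],"rotation": [0,0,0],"fingers": 255},
    {"slide": [0,-0.025,0],"rotation": [0,0,0],"fingers": 255},
    {"slide": [0,-0.04,0],"rotation": [0,0,0],"fingers": 255},
    {"slide": [0,-0.035,0],"rotation": [0,0,0],"fingers": 255},
    {"slide": [0,-0.01,0],"rotation": [0,0,0],"fingers": 255}
  ]
}}

```text
time_s: 25.2
ee_pos: [0.4725, -0.378, 0.0789]
ee_rot: [0.053, -0.056, 0.707, -0.703]
wrist_force: [0.9, -0.6, -0.2]
grip_width: 0.0151
```

```bash
python3 plan.py 0.579 -0.0263 0.085 -78 5 .045;python3 - <<'E'
from cell import arm
import cv2
for n in ("wrist",): cv2.imwrite(f"pics/{n}19.png",cv2.cvtColor(arm.read_camera(n),cv2.COLOR_RGB2BGR))
E
```

```text
t 25.20 p [ 0.4725 -0.378   0.0789] yaw -81.2 tilt y [-0.004  0.004 -1.   ] q [-0.87  0.33  1.6  -0.    1.22  0.54] w 0.0151 F [ 0.9 -0.6 -0.2]
[-0.0195, -0.0006, -0.0406] [0.005, -0.055, 0.003]
[-0.0217, -0.0008, -0.0394] [-0.0, 0.0, -0.0]
[-0.0217, -0.0008, -0.0394] [-0.0, 0.0, 0.0]
[-0.0217, -0.0008, -0.0394] [0.0, 0.0, 0.0]
[-0.0217, -0.0008, -0.0394] [0.0, 0.0, 0.0]
left after: 0.142 m, 0.0 deg
```

View pics/wrist19.png

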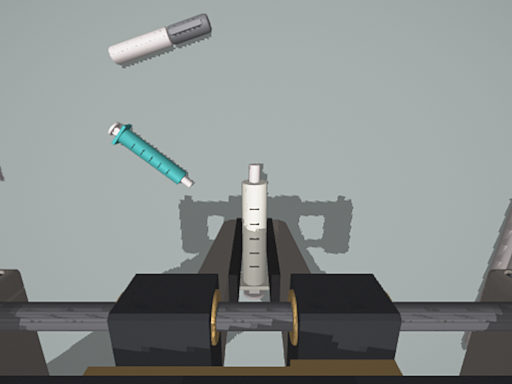

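The syringe is held level, from the cap at (255,165) to the plunger at (255,295). The others are undisturbed. Carrying it to the rest.

Emit:
{"name": "play_rows", "arguments": {
  "increments": [
    {"slide": [-0.02,-0.001,-0.04],"rotation": [0.003,-0.055,0],"fingers": 255},
    {"slide": [-0.022,-0.001,-0.039],"rotation": [0,0,0],"fingers": 255},
    {"slide": [-0.022,-0.001,-0.039],"rotation": [0,0,0],"fingers": 255},
    {"slide": [-0.022,-0.001,-0.039],"rotation": [0,0,0],"fingers": 255},
    {"slide": [-0.022,-0.001,-0.039],"rotation": [0,0,0],"fingers": 255}
  ]
}}

```text
time_s: 25.75
ee_pos: [0.5375, -0.1619, 0.0765]
ee_rot: [0.068, -0.074, 0.705, -0.702]
wrist_force: [0.6, -0.5, 0.1]
grip_width: 0.0156
```

```bash
python3 plan.py 0.579 -0.0263 0.08 -78 5 .04
```

```text
t 25.75 p [ 0.5375 -0.1619  0.0765] yaw -78.5 tilt y [-0.009  0.003 -1.   ] q [-0.51  0.23  1.72 -0.    1.2   0.86] w 0.0156 F [ 0.6 -0.5  0.1]
[-0.0191, -0.001, -0.0351] [0.005, -0.009, 0.009]
[-0.0194, -0.001, -0.035] [0.0, 0.0, 0.0]
[-0.0194, -0.001, -0.035] [0.0, 0.0, -0.0]
[-0.0106, -0.0005, -0.0191] [0.0, 0.0, 0.0]
[0.0, 0.0, 0.0] [0.0, 0.0, 0.0]
left after: 0.000 m, 0.0 deg
```

Emit:
{"name": "play_rows", "arguments": {
  "increments": [
    {"slide": [-0.019,-0.001,-0.035],"rotation": [0.003,-0.008,0.006],"fingers": 255},
    {"slide": [-0.019,-0.001,-0.035],"rotation": [0,0,0],"fingers": 255},
    {"slide": [-0.019,-0.001,-0.035],"rotation": [0,0,0],"fingers": 255},
    {"slide": [-0.005,0,-0.01],"rotation": [0,0,0],"fingers": 255},
    {"slide": [0,0,0],"rotation": [0,0,0],"fingers": 255}
  ]
}}

```text
time_s: 26.25
ee_pos: [0.5701, -0.0244, 0.0693]
ee_rot: [0.071, -0.081, 0.706, -0.7]
wrist_force: [-1.0, 0.3, -0.1]
grip_width: 0.0154
```

```bash
python3 plan.py 0.579 -0.0263 0.05 -78 3 .015;python3 - <<'E'
from cell import arm
import cv2
for n in ("wrist",): cv2.imwrite(f"pics/{n}20.png",cv2.cvtColor(arm.read_camera(n),cv2.COLOR_RGB2BGR))
E
```

```text
t 26.25 p [ 0.5701 -0.0244  0.0693] yaw -77.6 tilt y [-0.016  0.007 -1.   ] q [-0.26  0.27  1.69  0.    1.19  1.1 ] w 0.0154 F [-1.   0.3 -0.1]
[-0.006, 0.0135, 0.0028] [0.01, 0.006, 0.014]
[-0.0025, 0.0057, 0.0011] [0.0, 0.0, 0.0]
[0.0, 0.0, 0.0] [-0.0, -0.0, -0.0]
left after: 0.000 m, 0.0 deg
```

View pics/wrist20.png

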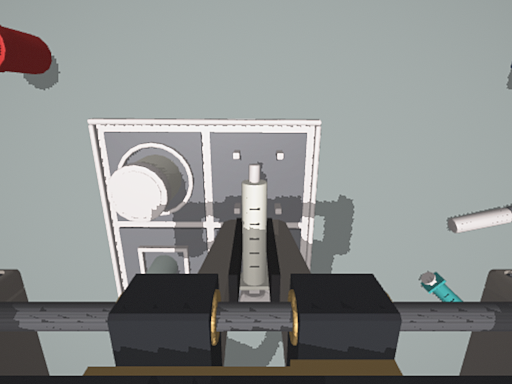

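The prongs show at (236,156), (280,156), (237,211) and (278,211), with the syringe between them. Checking the rest centre from this view.

```bash
python3 - <<'E'
from cell import arm
from h import *
import cv2
m=arm.camera_model("wrist"); im=cv2.imread("pics/wrist20.png"); g=cv2.cvtColor(im,cv2.COLOR_BGR2GRAY)
cv2.imwrite("pics/w20c.png",cv2.resize(im[140:225,220:300],None,fx=7,fy=7,interpolation=cv2.INTER_NEAREST))
for u,v in ((236,156),(280,156),(237,211),(278,211)): print((onz(m,u,v,.025)*1000).round(1))
E
python3 plan.py
```

```text
[600.4  -2.8  25. ]
[609.  -41.4  25. ]
[548.  -14.1  25. ]
[556.6 -52.5  25. ]
t 26.30 p [ 0.5697 -0.0251  0.0692] yaw -77.7 tilt y [-0.016  0.007 -1.   ] q [-0.26  0.27  1.7   0.    1.19  1.1 ] w 0.0154 F [-0.8 -0.2 -0.1]
```

View pics/w20c.png

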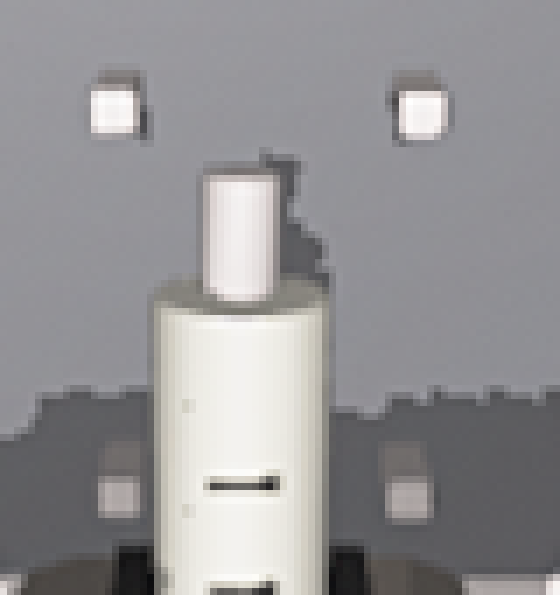

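Prong centre from the wrist view is (578.5, -27.7) at 12.2°, which agrees with my estimate to about 1.5 mm. Lowering to the middle.

Emit:
{"name": "play_rows", "arguments": {
  "increments": [
    {"slide": [-0.006,0.01,0.004],"rotation": [0.01,0.005,0.013],"fingers": 255},
    {"slide": [-0.002,0.006,0.001],"rotation": [0,0,0],"fingers": 255},
    {"slide": [0,0,0],"rotation": [0,0,0],"fingers": 255}
  ]
}}

```text
time_s: 26.6
ee_pos: [0.5771, -0.0324, 0.0507]
ee_rot: [-0.071, 0.074, -0.703, 0.704]
wrist_force: [-0.8, 0.3, 0.7]
grip_width: 0.0155
```

```bash
python3 plan.py 0.579 -0.027 0.02 -77.9 3 .015
```

```text
t 26.60 p [ 0.5771 -0.0324  0.0507] yaw -78.2 tilt y [-0.004 -0.001 -1.   ] q [-0.26  0.3   1.7  -0.    1.15  1.1 ] w 0.0155 F [-0.8  0.3  0.7]
[-0.0015, 0.0147, -0.0024] [-0.0, -0.005, 0.004]
[-0.0014, 0.0147, -0.0024] [-0.0, 0.0, -0.0]
[-0.0001, 0.0012, -0.0002] [0.0, 0.0, 0.0]
left after: 0.000 m, 0.0 deg
```

Emit:
{"name": "play_rows", "arguments": {
  "increments": [
    {"slide": [-0.002,0.012,-0.005],"rotation": [0,-0.004,0.004],"fingers": 255},
    {"slide": [0,0.012,0],"rotation": [0,0,0],"fingers": 255},
    {"slide": [0,0,0],"rotation": [0,0,0],"fingers": 255}
  ]
}}

```text
time_s: 26.9
ee_pos: [0.5774, -0.0288, 0.0246]
ee_rot: [0.073, -0.073, 0.703, -0.703]
wrist_force: [0.4, 0.6, -0.7]
grip_width: 0.0157
```

```bash
python3 plan.py 0.579 -0.027 0.0 -77.9 3 .015
```

```text
t 26.90 p [ 0.5774 -0.0288  0.0246] yaw -78.1 tilt y [-0.001 -0.    -1.   ] q [-0.26  0.33  1.71 -0.    1.1   1.11] w 0.0157 F [ 0.4  0.6 -0.7]
[-0.0012, 0.0149, -0.0009] [0.0, -0.004, 0.001]
[-0.0008, 0.0097, -0.0006] [-0.0, 0.0, 0.0]
[0.0, 0.0, 0.0] [0.0, 0.0, -0.0]
left after: 0.000 m, 0.0 deg
```

Emit:
{"name": "play_rows", "arguments": {
  "increments": [
    {"slide": [-0.002,0.012,-0.002],"rotation": [0,-0.003,0],"fingers": 255},
    {"slide": [0,0.01,0],"rotation": [0,0,0],"fingers": 255},
    {"slide": [0,0,0],"rotation": [0,0,0],"fingers": 255}
  ]
}}

```text
time_s: 27.2
ee_pos: [0.5788, -0.0262, 0.0004]
ee_rot: [0.074, -0.075, 0.703, -0.703]
wrist_force: [-0.6, -1.0, 0.1]
grip_width: 0.0153
```

```bash
python3 plan.py 0.579 -0.027 -0.0224 -77.9 3 .008;python3 - <<'E'
from cell import arm
import cv2
for n in ("wrist",): cv2.imwrite(f"pics/{n}21.png",cv2.cvtColor(arm.read_camera(n),cv2.COLOR_RGB2BGR))
E
```

```text
t 27.20 p [ 5.788e-01 -2.620e-02  4.000e-04] yaw -77.9 tilt y [-0.001  0.    -1.   ] q [-0.25  0.37  1.72 -0.    1.05  1.11] w 0.0153 F [-0.6 -1.   0.1]
[-0.0, 0.008, 0.0003] [0.0, -0.001, 0.001]
[-0.0, 0.008, 0.0003] [-0.0, 0.0, 0.0]
[-0.0, 0.0068, 0.0003] [0.0, 0.0, -0.0]
left after: 0.000 m, 0.0 deg
```

View pics/wrist21.png

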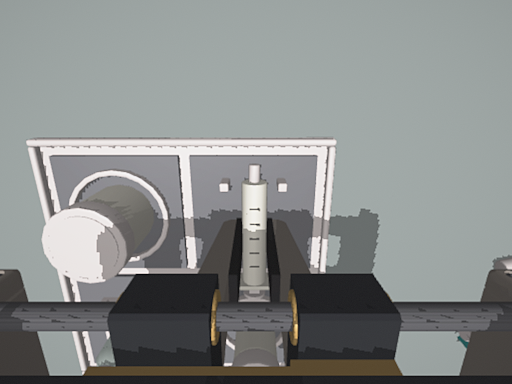

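The syringe at column 255 sits midway between the prongs at 225 and 282. Lowering to the plate.

Emit:
{"name": "play_rows", "arguments": {
  "increments": [
    {"slide": [0,0.008,0.001],"rotation": [0,0,0],"fingers": 255},
    {"slide": [0,0.007,0],"rotation": [0,0,0],"fingers": 255},
    {"slide": [0,0.003,0],"rotation": [0,0,0],"fingers": 255},
    {"slide": [0,0,0],"rotation": [0,0,0],"fingers": 255}
  ]
}}

```text
time_s: 27.65
ee_pos: [0.5802, -0.0275, -0.0178]
ee_rot: [-0.075, 0.074, -0.703, 0.703]
wrist_force: [-0.4, 0.7, -0.2]
grip_width: 0.0156
```

```bash
python3 plan.py 0.579 -0.027 -0.0224 -77.9 2 .008
```

```text
t 27.65 p [ 0.5802 -0.0275 -0.0178] yaw -77.9 tilt y [ 0.001 -0.    -1.   ] q [-0.26  0.4   1.72 -0.    1.02  1.11] w 0.0156 F [-0.4  0.7 -0.2]
[0.0011, 0.0046, -0.0007] [-0.001, -0.0, -0.001]
[0.0, 0.0, 0.0] [0.0, 0.0, 0.0]
left after: 0.000 m, 0.0 deg
```

Emit:
{"name": "play_rows", "arguments": {
  "increments": [
    {"slide": [0.001,0.003,0],"rotation": [0,0,0],"fingers": 255},
    {"slide": [0,0.002,0],"rotation": [0,0,0],"fingers": 255},
    {"slide": [0,0,0],"rotation": [0,0,0],"fingers": 255}
  ]
}}

```text
time_s: 27.95
ee_pos: [0.5797, -0.0278, -0.0226]
ee_rot: [-0.075, 0.074, -0.703, 0.704]
wrist_force: [-0.5, -0.2, -0.7]
grip_width: 0.0152
```

Emit:
{"name": "play_rows", "arguments": {
  "increments": [
    {"slide": [0,0.001,0],"rotation": [0,0,0],"fingers": 255},
    {"slide": [0,0,0],"rotation": [0,0,0],"fingers": 170},
    {"slide": [0,0,0],"rotation": [0,0,0],"fingers": 160},
    {"slide": [0,0,0],"rotation": [0,0,0],"fingers": 160},
    {"slide": [0,0,0],"rotation": [0,0,0],"fingers": 160}
  ]
}}

```text
time_s: 28.45
ee_pos: [0.5804, -0.028, -0.0224]
ee_rot: [-0.076, 0.073, -0.703, 0.704]
wrist_force: [-0.4, 0.6, -0.4]
grip_width: 0.0346
```

Emit:
{"name": "play_rows", "arguments": {
  "increments": [
    {"slide": [0,-0.02,0],"rotation": [0,0,0],"fingers": 160},
    {"slide": [0,-0.03,0],"rotation": [0,0,0],"fingers": 160},
    {"slide": [0,-0.045,0],"rotation": [0,0,0],"fingers": 160},
    {"slide": [0,-0.045,0],"rotation": [0,0,0],"fingers": 160},
    {"slide": [0,-0.02,0],"rotation": [0,0,0],"fingers": 160}
  ]
}}

```text
time_s: 28.95
ee_pos: [0.5756, -0.0268, 0.1373]
ee_rot: [0.071, -0.077, 0.704, -0.702]
wrist_force: [0.5, -0.4, 1.0]
grip_width: 0.0342
```

```bash
python3 plan.py 0.48 -0.20 0.2 -77.9 5 .045;python3 - <<'E'
from cell import arm
import cv2
for n in ("wrist",): cv2.imwrite(f"pics/{n}22.png",cv2.cvtColor(arm.read_camera(n),cv2.COLOR_RGB2BGR))
E
```

```text
t 28.95 p [ 0.5756 -0.0268  0.1373] yaw -77.9 tilt y [-0.009  0.002 -1.   ] q [-0.26  0.2   1.63 -0.    1.32  1.1 ] w 0.0342 F [ 0.5 -0.4  1. ]
[0.0282, -0.0135, 0.0323] [0.004, -0.001, 0.008]
[0.0281, -0.0136, 0.0324] [0.0, 0.0, -0.0]
[0.0281, -0.0136, 0.0324] [0.0, -0.0, 0.0]
[0.0281, -0.0136, 0.0324] [0.0, -0.0, 0.0]
[0.0172, -0.0083, 0.0198] [0.0, -0.0, 0.0]
left after: 0.000 m, 0.0 deg
```

View pics/wrist22.png

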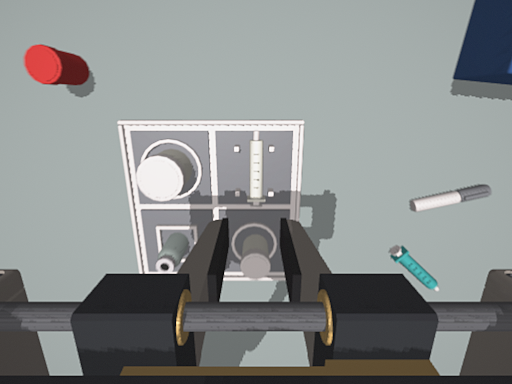

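The syringe lies between both prong pairs, from the cap at (256,132) to the plunger at (256,204). Moving away for a clear final check.

Emit:
{"name": "play_rows", "arguments": {
  "increments": [
    {"slide": [0.028,-0.02,0.032],"rotation": [0.003,0,0.006],"fingers": 160},
    {"slide": [0.028,-0.02,0.032],"rotation": [0,0,0],"fingers": 100},
    {"slide": [0.028,-0.014,0.032],"rotation": [0,0,0],"fingers": 60},
    {"slide": [0.028,-0.01,0.032],"rotation": [0,0,0],"fingers": 0},
    {"slide": [0.02,-0.005,0.02],"rotation": [0,0,0],"fingers": 0}
  ]
}}

```text
time_s: 29.5
ee_pos: [0.4768, -0.2017, 0.2079]
ee_rot: [-0.077, 0.077, -0.703, 0.703]
wrist_force: [1.1, -0.2, -1.0]
grip_width: 0.0637
```

Emit:
{"name": "play_rows", "arguments": {
  "increments": [
    {"slide": [0.02,0,0.032],"rotation": [0,0,0],"fingers": 0},
    {"slide": [0.02,0,0.032],"rotation": [0,0,0],"fingers": 0},
    {"slide": [0.02,0,0.03],"rotation": [0,0,0],"fingers": 0},
    {"slide": [0,0,0],"rotation": [0,0,0],"fingers": 0},
    {"slide": [0,0,0],"rotation": [0,0,0],"fingers": 0}
  ]
}}

```text
time_s: 30.0
ee_pos: [0.4338, -0.3127, 0.2044]
ee_rot: [0.075, -0.076, 0.704, -0.702]
wrist_force: [0.1, 1.3, 0.5]
grip_width: 0.0922
```

```bash
python3 plan.py; python3 - <<'E'
from cell import arm
import cv2
for n in ("top","scene"): cv2.imwrite(f"pics/{n}23.png",cv2.cvtColor(arm.read_camera(n),cv2.COLOR_RGB2BGR))
a=cv2.imread("pics/scene23.png")[160:280,190:315]; cv2.imwrite("pics/s23c.png",cv2.resize(a,None,fx=4.8,fy=4.8,interpolation=cv2.INTER_CUBIC))
a=cv2.imread("pics/top23.png")[130:255,180:300]; cv2.imwrite("pics/t23c.png",cv2.resize(a,None,fx=4.5,fy=4.5,interpolation=cv2.INTER_CUBIC))
E
```

```text
t 30.00 p [ 0.4338 -0.3127  0.2044] yaw -77.8 tilt y [-0.001  0.002 -1.   ] q [-0.85  0.04  1.68  0.    1.43  0.51] w 0.0922 F [0.1 1.3 0.5]
```

View pics/s23c.png

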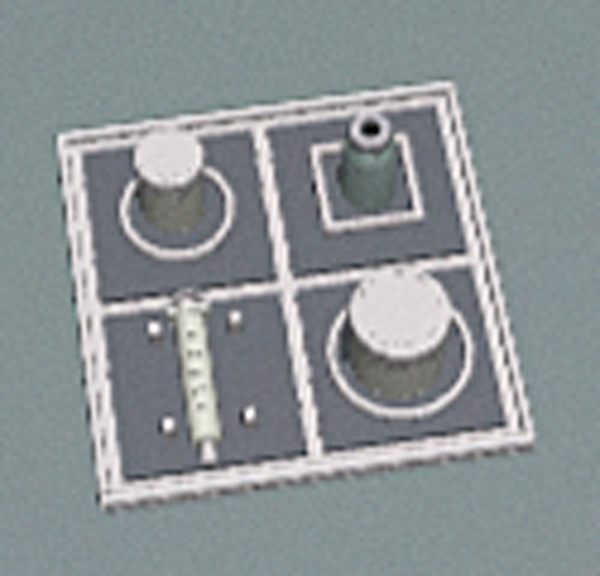

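View pics/t23c.png

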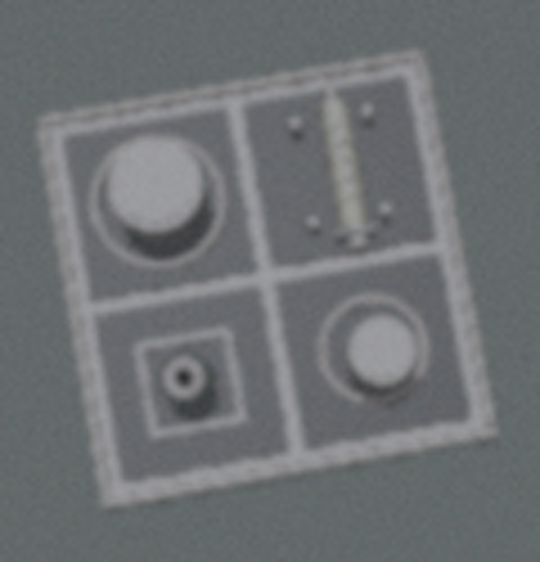

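View pics/scene23.png

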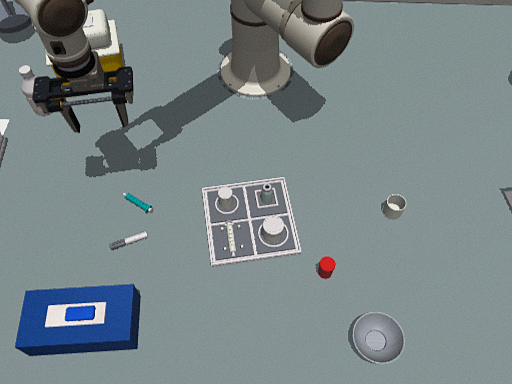

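```bash
python3 - <<'E'
import meas
from meas import *
t=cv2.imread("pics/top23.png"); s=cv2.imread("pics/scene23.png")
def lid(img,m,c,z,r=14,f=.5,top=None):
    roi=(c[0]-r,c[1]-r,c[0]+r,c[1]+r); g=cv2.cvtColor(img,cv2.COLOR_BGR2GRAY)
    for b in blobs(img,roi,top,20)[:2]:
        (ex,ey),(w,h_),an=cv2.fitEllipse(b[3].astype(np.float32)); print("   a%.0f el %.1f %.1f  %.1f %.1f"%(b[0],ex,ey,w,h_),(onz(m,ex,ey,z)*1000).round(1))
R=lambda cam,x,y: None
for n,c1,c2,z in (("large",(214,171),(273,226),.061),("small",(265,208),(225,193),.061),("vial",(221,214),(267,187),.067)):
    print(n); lid(t,mt,c1,z,13,.5,128); lid(s,ms,c2,z,12,.5,195)
# unchanged parts: difference before/after
for n,a,b in (("top",cv2.imread("pics/top0.png"),t),("scene",cv2.imread("pics/scene0.png"),s)):
    d=cv2.absdiff(a,b).max(2)
    for k,(x0,y0,x1,y1) in ({"open":(75,190,103,220),"pen":(335,150,378,180),"turq":(335,192,376,222),"red":(152,122,178,148)} if n=="top" else {"open":(380,190,410,222),"pen":(105,228,150,252),"turq":(120,188,156,216),"red":(315,252,340,282)}).items():
        print(n,k,d[y0:y1,x0:x1].max())
E
```

```text
large
   a363 el 214.0 169.7  20.9 23.0 [561.5  71.   61. ]
   a308 el 273.2 223.2  19.7 24.2 [557.2  71.   61. ]
small
   a186 el 265.6 206.9  14.7 17.3 [478.5 -51.   61. ]
   a159 el 224.7 190.0  13.4 23.4 [472.3 -49.5  61. ]
vial
   a457 el 221.8 214.5  24.8 25.2 [457.7  49.1  67. ]
   a340 el 221.8 214.5  21.3 21.5 [457.7  49.1  67. ]
   a28 el 280.7 186.0  9.7 44.9 [457.3  85.6  67. ]
   a22 el 266.3 179.3  1.2 27.3 [439.9  50.   67. ]
top open 11
top pen 12
top turq 15
top red 23
scene open 14
scene pen 15
scene turq 16
scene red 19
```

```bash
python3 - <<'E'
from meas import *
t=cv2.imread("pics/top23.png"); s=cv2.imread("pics/scene23.png")
# syringe ends by eye in crops -> pixels
for n,m,pts in (("top",mt,[(333/4.5+180,93/4.5+130),(357/4.5+180,242/4.5+130)]),("scene",ms,[(188/4.8+190,292/4.8+160),(209/4.8+190,460/4.8+160)])):
    P=[onz(m,u-.4,v-.4,.017)[:2]*1000 for u,v in pts]; print(n,np.round(P,1),"mid",np.mean(P,0).round(1),"len",np.linalg.norm(P[0]-P[1]).round(1),np.degrees(np.arctan2(*(P[0]-P[1])[::-1])).round(1))
cv2.imwrite("pics/s23d.png",cv2.resize(s[210:265,205:260],None,fx=10,fy=10,interpolation=cv2.INTER_CUBIC))
E
```

```text
top [[619.6 -20.9]
 [538.3 -36.2]] mid [579.  -28.5] len 82.8 10.6
scene [[531.8 -36.8]
 [624.  -19. ]] mid [577.9 -27.9] len 93.9 -169.1
```

View pics/s23d.png

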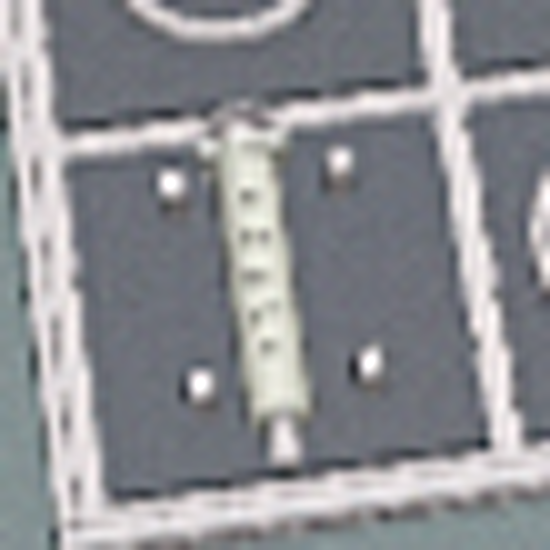

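Everything is seated. Syringe mid is at (578.5, -28) against the rest centre (579, -27), and the look-alikes are unchanged. Handing in.

```bash
python3 -c "
from cell import arm
print(arm.state()['time_s'],arm.sign_off())"
```

```text
the job is handed in; nothing more can be done
30.1 None
```

The tray is laid up and the job is handed in at 30.1 s. In order, I placed the large pot, the small pot and the vial in their wells, then laid the syringe on the forked rest. All are released and the arm is clear.

**Final checks (top and scene pictures):**

| Item | Measured centre (mm) | Target (mm) | Off by |
|---|---|---|---|
| Large pot | about (560, 71) | (558, 72) | about 2 mm |
| Small pot | about (478, -51) | (481, -47) | about 5 mm |
| Vial | inside the square frame by eye | (460, 51) | not measured |
| Syringe | about (578.5, -28) | (579, -27) | about 1 mm |

- **Fit:** The small pot is off centre but inside its ring, where there is 8 mm of room. The syringe is flat between both prong pairs, about 1.5° off the rest's axis.
- **Upright and fully down:** The standing parts looked upright. I judged them fully down from how low the gripper went, since contact forces were too small to show.
- **Left alone:** The open pot, marker pen, red pot and turquoise syringe look the same as in the first pictures.

**What failed or disagreed:**
- **Missed grasp:** The first attempt on the large pot closed just above its lid. The real fingertips sit about 37–39 mm short of the reported tool point. I confirmed this in the pictures, corrected for it, and all four grasps then held.
- **Unreliable vial and scene readings:** The vial's cap could not be measured automatically at the end, as the outline finder picked up the frame instead. The two cameras differed by about 4–6 mm along x on the pot lids. The small-pot figures in the table are the top camera's; the scene camera read (472, -49.5), about 9 mm off, though its lid outline was distorted.

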